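Pull the keyhole tray from the stack and lock it on the test plate

TASK

The stack holds three trays of dial movements. Lift off the top tray and set it aside on the black rubber mat, then take the middle tray (the one with two keyhole slots in its plate), lower it over the two headed studs of the black test plate and slide it fully home so that both studs are at the ends of the narrow slots; only then put the first tray back, square on the posts of the bottom tray. Set the trays down gently and keep them level, leave the bottom tray where it is, and do not disturb the other things on the bench.

Things in the scene. Friction and masses are not known exactly. Their poses are not given: they have to be found in the camera images.
- tray_top: Top tray, 0.25-0.5 kg: two 60 mm dials, no holes. Like all three trays it is a dark red plate, 190 (x) x 130 (y) x 5 mm, with four grey corner posts 16 mm square at x +-86, y +-56, tops 63 mm above the underside; the next tray's plate rests flat on them (nothing interlocks). Dials reach 20 mm above the underside. Origin: centre of the underside, z up.
- top_grip (a point): Centre of the top tray's handle, 45 mm above the tray's origin. All trays have this handle at their centre: an aluminium bar 12 mm thick (tray x), 78 mm long (tray y), from 30 to 57 mm above the tray's underside, on two legs at y +-34. Pinch it across its thickness from above.
- tray_key: Middle tray, the one wanted, 0.25-0.5 kg: plate, posts, handle, origin as the top tray; four 40 mm dials and two through keyholes on y = 0. Each is a 32 mm square opening, centred at x = -55 or x = +55, with a slot 16 mm wide, 11 mm long leading on from its +x side. With the stud heads through the openings, slide the tray 22 mm towards its own -x to lock.
- key_grip (a point): Centre of the middle tray's handle (as the top tray's), 45 mm above that tray's origin.
- tray_bottom: Bottom tray: plate, posts, handle, origin as the top tray; six 32 mm dials, no holes. Stands loose, about 0.4 kg, on a fixed 210 x 150 x 10 mm aluminium base plate, where it stays.
- slot_a (a point): Point on the underside of the middle tray, at tray x = -33, y = 0 mm: where a stud's axis lies when it is at the end of the narrow slot of the keyhole at x = -55.
- slot_b (a point): The same for the keyhole at x = +55: tray x = 77, y = 0 mm.
- nest: Fixed black test plate on the bench, 240 (its x) by 160 (its y) by 12 mm, with two steel headed studs on its centre line. Origin: centre of its underside, z up. The tray lies flat on its top, 12 mm above the bench, with its x along the plate's x (it locks either way round).
- stud_a (a point): Foot of the stud at x = -55, y = 0 of the test plate, on its top face. Stud: neck 9 mm in diameter, 9 mm high; on it a head 22 mm in diameter and 6 mm thick with a bevelled top, whose top is 15 mm above this point (the 5 mm tray plate has 4 mm of play under the head).
- stud_b (a point): Foot of the other, equal stud, at x = +55, y = 0 of the test plate.
- mat: Fixed black rubber mat on the bench, 210 (its x) by 160 (its y) by 4 mm thick: the place to set the top tray aside. Origin: centre of its underside.
- jar: Bystander: closed white jar, 60 mm in diameter, 75 mm tall, standing. Origin: centre of its underside.
- screwdriver: Bystander: screwdriver lying on the bench, 160 mm long along its x.
- parts_bin: Bystander: open grey parts bin, 110 x 80 x 40 mm. Origin: centre of its underside.
Things that resemble listed ones, but are neither listed nor needed, are in the scene too. What is shaped like the tray_top but green or orange is not meant.

How it is judged (in metres and radians):
On the way, in this order (a step that is already met when the one before it is completed fails the run):
1. the top tray is set aside flat on the rubber mat and let go (horizontal distance between tray_top and mat below 0.05 m and height (world z) of tray_top below 0.009 m and angle between tray_top's own z axis and vertical below 0.06 rad and linear speed of tray_top below 0.02 m/s and contact force between tray_top and the fingers below 0.3 N), for 0.2 s.
2. with the top tray still on the mat, the keyhole tray lies on the test plate, slid home behind both stud heads, and is let go (all of step 1 and ((horizontal distance between slot_a and stud_a below 0.007 m and horizontal distance between slot_b and stud_b below 0.007 m) or (horizontal distance between slot_a and stud_b below 0.007 m and horizontal distance between slot_b and stud_a below 0.007 m)) and height (world z) of tray_key between 0.009 and 0.016 m and angle between tray_key's own z axis and vertical below 0.06 rad and linear speed of tray_key below 0.02 m/s and contact force between tray_key and the fingers below 0.3 N), for 0.2 s.
3. the top tray is back on the posts of the bottom tray and let go (horizontal distance between tray_top and tray_bottom below 0.012 m and angle between the x axis of tray_top and the x axis of tray_bottom, either way round below 0.13 rad and z of tray_top in the frame of tray_bottom between 0.059 and 0.067 m and angle between tray_top's own z axis and vertical below 0.06 rad and linear speed of tray_top below 0.02 m/s and contact force between tray_top and the fingers below 0.3 N), for 0.2 s.
At the end, for the whole second after the job is handed in: The keyhole tray lies flat on the test plate with each slot end within 7 mm (horizontally) of a stud's axis; the first tray lies level on the four posts of the bottom tray, centred within 12 mm and square within 0.13 rad (either way round); all are released and at rest (all of step 3 and ((horizontal distance between slot_a and stud_a below 0.007 m and horizontal distance between slot_b and stud_b below 0.007 m) or (horizontal distance between slot_a and stud_b below 0.007 m and horizontal distance between slot_b and stud_a below 0.007 m)) and height (world z) of tray_key between 0.009 and 0.016 m and angle between each of tray_key, tray_bottom's own z axis and vertical below 0.06 rad and linear speed of each of tray_key, tray_bottom below 0.02 m/s and contact force between tray_key and the fingers below 0.3 N); the robot touches nothing.
It fails at once if a tray is tipped more than 0.4 rad (angle between any of tray_top, tray_key, tray_bottom's own z axis and vertical above 0.4 rad).
It fails at once if the bottom tray is shifted more than 25 mm (distance of tray_bottom from where it was at the start of the episode above 0.025 m).
It fails at once if a tray is dropped (falls freely by more than about 13 mm) ((linear speed of tray_top above 0.5 m/s and contact force between tray_top and the fingers below 0.3 N) or (linear speed of tray_key above 0.5 m/s and contact force between tray_key and the fingers below 0.3 N)).
It fails at once if a tray is slammed or crushed down (more than 150 N between it and what it is set on) (contact force between tray_top and mat above 150 N or contact force between tray_key and nest above 150 N or contact force between tray_top and tray_bottom above 150 N).
It fails at once if the jar, the screwdriver or the parts bin is moved more than 30 mm, or the jar tipped (distance of any of jar, screwdriver, parts_bin from where it was at the start of the episode above 0.03 m or angle between jar's own z axis and vertical above 0.5 rad).
It also fails if it takes over 72 s, if anything falls off the work surface, if the arm or the gripper's body presses on something with over 40 N, if the wrist force passes 120 N, or if a joint passes its speed limit or range.

ROBOT

A 6-joint arm with a two-finger parallel gripper is mounted at the origin on the work surface. World frame = base frame: x ahead of the robot, y to its left, z up, the work surface at z = 0. Lengths are in m, angles in degrees, forces in N, time in s.
With the tool pointing down it reaches from about 0.35 to 0.875 m from the base axis. Payload 4.2 kg.
Tool frame: the origin (TCP) lies at the very end of the fingers, on their centre line; the grasp point (between the pads) lies 19 mm behind it; z points along the fingers, x is the direction in which the jaws open and shut, and the axes are right-handed (so a half turn about z gives the same grasp; the last joint's range is limited). The gripper opens to 87 mm and grips with 3 to 60 N. Pads are 19 mm wide; open, the fingers measure 117 mm over their backs; the gripper's body (75 mm by 190 mm) begins 51 mm behind the grasp point.
Start: joints at [-51.876, 22.042, 0.453, 0, -68.411, -14.817], TCP at [0.247, -0.574, 0.184] pointing down, gripper open.
Joint ranges: [-179.83, 179.83], [-69.29, 118.12], [-61.27, 80.66], [-181.25, 117.63], [-171.15, -9.14], [-177.46, 177.46]. Speed limits (degrees/s): [159.86, 159.86, 180, 180, 180, 180].

INTERFACE

Orientations are given as a 3x3 rotation matrix whose columns are the frame's x, y, z axes.
In Python, from station import r gives the robot as it stands.
- The arm moves only by the tool move_arm, never from a script. Its argument "series" is a list that holds one entry, the list of rows, each a list of 7 numbers: the shift along the tool's x, y, z in cm, then the turn, a rotation vector about the tool's x, y, z in degrees, then the opening, from -1 (shut) to 1 (fully open). In form: [[[dx, dy, dz, wx, wy, wz, fingers], ...]]. A call has 1 to 12 rows; each row shifts and turns the commanded pose from where the row before left it, along the tool's axes as they then stand; what a row does not reach is not made up. A row lasts 1/8 s, in which the tool goes at most 62.5 mm and 10.7 degrees, less where a joint would pass 70% of its speed; a pose out of reach is approached as far as the arm can. A call is refused whole if a number of a shift passes 6.25 or a number of a turn 10.7, either way. A call with a gripper value outside its range is refused whole. The fingers move at their own pace and stop on an object; the grip force is fixed at half the most. Time passes only in rows, so rows that do not move let the fingers close. It gives the time, the measured TCP pose, the force and the opening at its end, in the units of the state.
- r.sense(): the state, without advancing time (a new reading comes with each control period).
- r.capture(name): name is "scene" or "top" or "wrist"; returns a dict with "color" (384x512x3 uint8, blue, green, red), "fx", "fy", "cx", "cy" (pixels), "rvec" (rotation vector, rad) and "tvec" (3), from world to camera coordinates, as OpenCV has them; the wrist camera has in their place "tool_from_camera" (4x4, takes a point from camera to tool coordinates, whose origin is the TCP and whose axes are the tool frame's). Camera axes: x right, y down, z forward; pixel columns grow to the right and rows downward; lengths in m; the calibration is good to about 2 mm. The wrist camera is an equidistant fisheye: a pixel r from the principal point sees the ray r / f radians off the axis. A picture is of the moment at which its call begins: read the wrist's pose just before it. There is no depth.
- r.finish_job(): hands the job in, once; it reports no verdict.
The state is a dict: "time_s": time; "joints": joint angles; "joint_velocities": joint speeds; "effort": joint torques, N m; "tcp_pos": TCP position; "ee_rot": TCP orientation; "wrist_force": force on the tool from outside, world axes, zero at the start; "moment": the same for the moment, N m; "gripper_width": opening from 0.0 (shut) to 1.0 (fully open).
Only numpy, scipy, OpenCV 4.12 (cv2) and the standard library are available. Lean on these libraries where they do the work, as an engineer would, in place of code of your own. Each camera call takes 0.05 s, during which the arm holds its last target.

## Working session

There is one attempt and no reset: what is moved stays moved. The work goes in short steps, Python scripts to look and compute and a tool call to move; the robot and the scene stay as the last step left them, time stands still between calls to the robot, and variables do not carry over. Pictures are saved under pics/ and viewed, and the job is handed in when it is done.

Besides the shell and the picture viewer there is one more tool, called after "Call:" by a JSON object that holds its "fn" and its "kwargs". move_arm: Moves the arm, as the interface text tells. Its arguments: {"type":"object","properties":{"series":{"type":"array","items":{"type":"array","items":{"type":"array","items":{"type":"number"}}}}},"required":["series"]}

```bash
ls; mkdir -p pics
python3 - <<'E'
from station import r
import cv2,numpy as np,pickle
s=r.sense();print(s)
for n in ("scene","top","wrist"):
    c=r.capture(n);cv2.imwrite(f"pics/{n}0.png",c["color"]);pickle.dump((r.sense(),c),open(f"{n}0.pkl","wb"))
    print(n,{k:np.round(v,4).tolist() for k,v in c.items() if k!="color"})
E
```

```text
pics
{'time_s': 0.0, 'joints': array([-5.18767614e+01,  2.20915387e+01,  3.80692074e-01, -2.96571030e-02,
       -6.84101268e+01, -1.48176125e+01]), 'joint_velocities': array([ 0.01723499,  0.06667843,  0.05704971, -0.03136348,  0.10092502,
       -0.10781515]), 'effort': array([ 7.10290278e-04, -3.90661991e+01,  1.87408412e+01,  4.21972051e+00,
        1.11517013e-02, -1.83060574e-04]), 'tcp_pos': array([ 0.2470358 , -0.57337026,  0.182456  ]), 'ee_rot': array([[-3.95459291e-01,  9.18483040e-01, -9.24813167e-04],
       [ 9.18480955e-01,  3.95460365e-01,  1.95808802e-03],
       [ 2.16419759e-03, -7.50791808e-05, -9.99997655e-01]]), 'wrist_force': array([ 0.13583696, -0.11984298, -0.18604204]), 'moment': array([-0.05892432,  0.01428211, -0.00192531]), 'gripper_width': 0.9984631209217728}
scene {'fx': 392.1567, 'fy': 392.1567, 'cx': 262.571, 'cy': 200.6104, 'rvec': [1.5908, 2.0779, -0.7504], 'tvec': [0.0324, -0.3052, 1.7149]}
top {'fx': 373.4638, 'fy': 373.4638, 'cx': 259.4992, 'cy': 191.6825, 'rvec': [2.1909, -2.1485, 0.1026], 'tvec': [0.1061, 0.5355, 1.1733]}
wrist {'fx': 297.3186, 'fy': 297.3186, 'cx': 256.0735, 'cy': 190.4949, 'tool_from_camera': [[1.0, 0.0003, -0.0007, 0.0004], [-0.0001, 0.9647, 0.2634, -0.0719], [0.0007, -0.2634, 0.9647, -0.2008], [0.0, 0.0, 0.0, 1.0]]}
```

View pics/scene0.png

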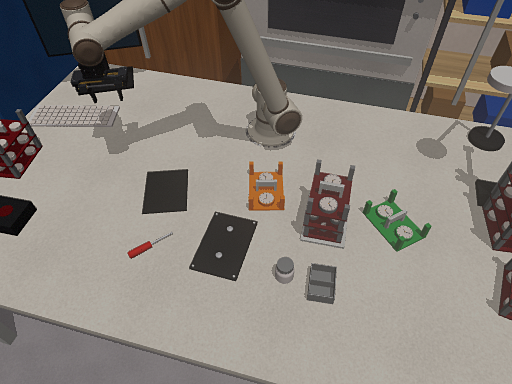

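View pics/top0.png

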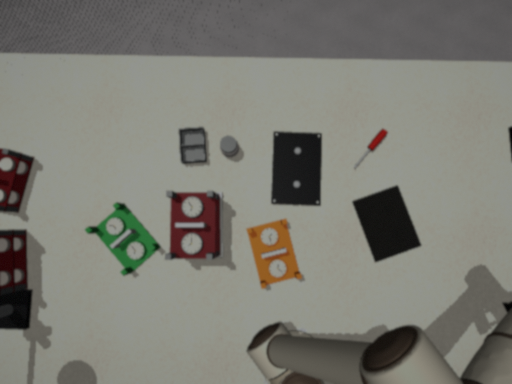

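View pics/wrist0.png

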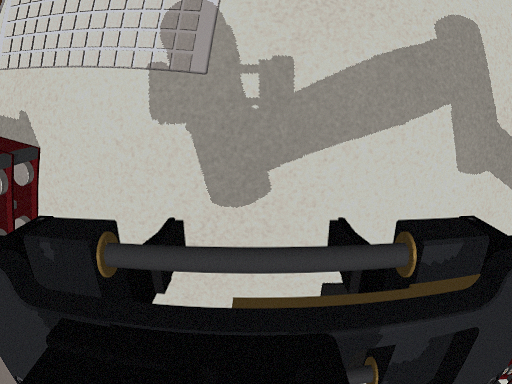

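The stack to work on is at top-view (195,225) and scene (328,205): red, with two big dials on top. Green (122,240), orange (273,252) and the red stacks at the edges are lookalikes. The test plate is at (297,168), the black mat at (387,223), the jar at (230,147), the bin at (193,145) and the screwdriver at (371,148). I'll confirm on enlarged crops.

```bash
cat > h.py <<'E'
import cv2,numpy as np,pickle
from scipy.spatial.transform import Rotation as R
def cam(c):
    Rm=cv2.Rodrigues(np.array(c["rvec"],float))[0]; t=np.array(c["tvec"],float).ravel()
    K=np.array([[c["fx"],0,c["cx"]],[0,c["fy"],c["cy"]],[0,0,1.]]); return K,Rm,t
def ray(c,uv):
    K,Rm,t=cam(c); d=Rm.T@np.linalg.solve(K,np.array([uv[0],uv[1],1.])); return -Rm.T@t,d/np.linalg.norm(d)
def wray(c,s,uv):
    # wrist fisheye
    x=(uv[0]-c["cx"])/c["fx"];y=(uv[1]-c["cy"])/c["fy"];th=np.hypot(x,y)
    d=np.array([np.sin(th)*x/th,np.sin(th)*y/th,np.cos(th)]) if th>1e-9 else np.array([0,0,1.])
    T=np.array(c["tool_from_camera"]);Rt=np.array(s["ee_rot"]);p=np.array(s["tcp_pos"])
    return p+Rt@T[:3,3],Rt@(T[:3,:3]@d)
def wproj(c,s,P):
    T=np.array(c["tool_from_camera"]);Rt=np.array(s["ee_rot"]);p=np.array(s["tcp_pos"])
    q=(np.atleast_2d(P)-p)@Rt; q=(q-T[:3,3])@T[:3,:3]
    rr=np.hypot(q[:,0],q[:,1]);th=np.arctan2(rr,q[:,2]);k=th/np.maximum(rr,1e-12)
    return np.c_[c["cx"]+c["fx"]*k*q[:,0],c["cy"]+c["fy"]*k*q[:,1]]
def proj(c,P):
    K,Rm,t=cam(c); return cv2.projectPoints(np.atleast_2d(P).astype(float),Rm,t,K,None)[0][:,0]
def atz(o_d,z):
    o,d=o_d; return o+d*(z-o[2])/d[2]
def tri(*rays):
    A=np.zeros((3,3));b=np.zeros(3)
    for o,d in rays:
        M=np.eye(3)-np.outer(d,d);A+=M;b+=M@o
    p=np.linalg.solve(A,b); return p,[round(float(np.linalg.norm((np.eye(3)-np.outer(d,d))@(p-o)))*1000,1) for o,d in rays]
def crop(img,x0,y0,x1,y1,k,name):
    cv2.imwrite(name,cv2.resize(img[y0:y1,x0:x1],None,fx=k,fy=k,interpolation=cv2.INTER_CUBIC))
E
python3 - <<'E'
from h import *
s,c=pickle.load(open("scene0.pkl","rb")); crop(c["color"],290,150,370,250,6,"pics/s_stack.png")
s,c=pickle.load(open("top0.pkl","rb")); crop(c["color"],160,115,260,265,4,"pics/t_a.png")
crop(c["color"],255,120,435,270,4,"pics/t_b.png")
E
```

```text
(no output)
```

View pics/s_stack.png

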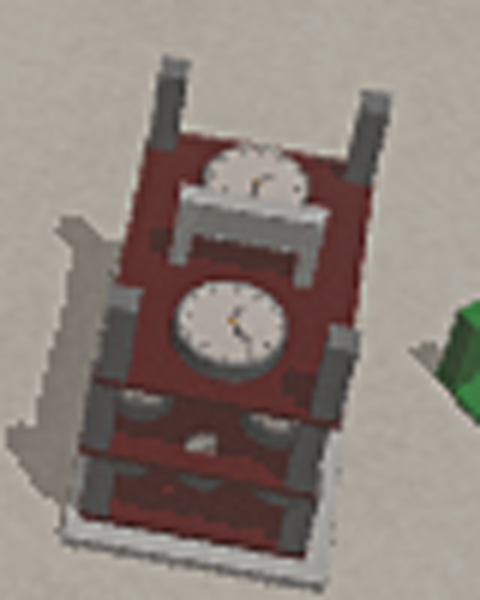

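View pics/t_a.png

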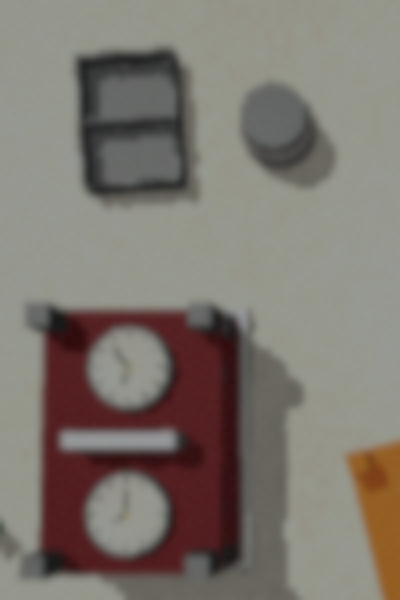

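View pics/t_b.png

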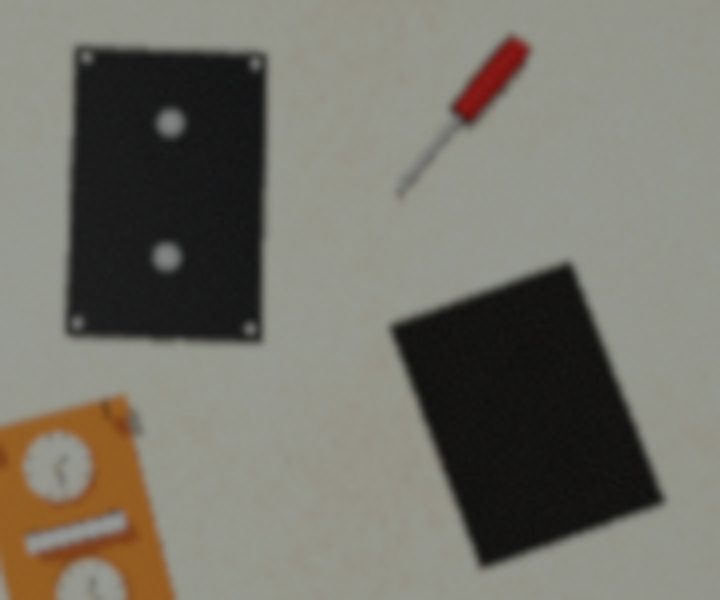

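Run:
```python
from h import *
_,cs=pickle.load(open("scene0.pkl","rb"));_,ct=pickle.load(open("top0.pkl","rb"))
S=lambda x,y:ray(cs,(x/6+290-.4,y/6+150-.4))
T=lambda x,y:ray(ct,(x/4+160-.4,y/4+115-.4))
B=lambda x,y:ray(ct,(x/4+255-.4,y/4+120-.4))
for n,t,q in [("postXfarY+",(42,317),(342,338)),("far-",(203,317),(124,297)),("near-",(200,565),(176,65)),("near+",(40,565),(374,98)),("handle",(119,440),(255,200))]:
    p,e=tri(T(*t),S(*q));print(n,p.round(4),e)
for n,q in [("studfar",(171,123)),("studnear",(167,258))]: print(n,atz(B(*q),.027).round(4))
for n,q,z in [("n1",(78,47),.012),("n2",(266,54),.012),("n3",(262,341),.012),("n4",(67,334),.012),("m1",(391,326),.004),("m2",(572,263),.004),("m3",(664,501),.004),("m4",(482,567),.004)]: print(n,atz(B(*q),z).round(4))
def G(n,pts,z):print(n,[atz(ray(ct,p),z).round(3)[:2].tolist() for p in pts])
G("orange posts",[(252,228),(285,222),(298,278),(265,285)],.063)
G("green",[(91,230),(123,206),(157,247),(128,272)],.063)
G("jar",[(229,144)],.075)
G("bin",[(180,129),(205,127),(207,162),(183,164)],.04)
G("driver",[(386,131),(355,169)],.01)
```

```text
postXfarY+ [0.5055 0.3639 0.1973] [2.2, 2.2]
far- [0.5076 0.2527 0.1976] [1.9, 1.9]
near- [0.3394 0.2492 0.2035] [2.6, 2.6]
near+ [0.3371 0.3577 0.2037] [3.4, 3.4]
handle [0.4222 0.3075 0.1967] [1.9, 1.9]
studfar [ 0.6704 -0.0036  0.027 ]
studnear [ 0.5601 -0.0015  0.027 ]
n1 [0.7359 0.0723 0.012 ]
n2 [ 0.7329 -0.0829  0.012 ]
n3 [ 0.4957 -0.0805  0.012 ]
n4 [0.4983 0.0774 0.012 ]
m1 [ 0.5106 -0.1868  0.004 ]
m2 [ 0.5652 -0.3352  0.004 ]
m3 [ 0.3734 -0.4061  0.004 ]
m4 [ 0.318 -0.259  0.004]
orange posts [[0.417, 0.137], [0.437, 0.036], [0.268, -0.006], [0.245, 0.094]]
green [[0.401, 0.634], [0.477, 0.539], [0.353, 0.428], [0.276, 0.513]]
jar [[0.676, 0.214]]
bin [[0.73, 0.377], [0.739, 0.297], [0.624, 0.286], [0.616, 0.363]]
driver [[0.745, -0.298], [0.616, -0.195]]
```

The crops confirm it: three red trays, two 60 mm dials on top, on the light base plate. The handle centre comes out at about (0.422, 0.307) and its top at 0.197, against 0.193 expected. I'll rise, turn and move over to it.

Call:
{"fn": "move_arm", "kwargs": {"series": [[[0, 0, -1.2, 0, 0, -9.76, 1], [0, 0, -1.2, 0, 0, -9.76, 1], [0, 0, -1.2, 0, 0, -9.76, 1], [0, 0, -1.2, 0, 0, -9.76, 1], [0, 0, -1.2, 0, 0, -9.76, 1], [0, 0, -1.2, 0, 0, -9.76, 1], [0, 0, -1.2, 0, 0, -9.76, 1], [-2.5, 5.3, 0, 0, 0, 0, 1], [-2.5, 5.3, 0, 0, 0, 0, 1], [-2.5, 5.3, 0, 0, 0, 0, 1], [-2.5, 5.3, 0, 0, 0, 0, 1], [-2.5, 5.3, 0, 0, 0, 0, 1]]]}}

```text
time_s: 1.65
tcp_pos: [0.365, -0.3037, 0.2674]
ee_rot: [[-1.0, -0.028, 0.0], [-0.028, 1.0, 0.0], [-0.0, 0.0, -1.0]]
wrist_force: [1.4, -0.5, -0.0]
gripper_width: 1.001
```

Call:
{"fn": "move_arm", "kwargs": {"series": [[[-2.5, 5.3, 0, 0, 0, 0, 1], [-2.5, 5.3, 0, 0, 0, 0, 1], [0, 5.6, 0, 0, 0, 0, 1], [0, 5.6, 0, 0, 0, 0, 1], [0, 5.6, 0, 0, 0, 0, 1], [0, 5.6, 0, 0, 0, 0, 1], [0, 5.6, 0, 0, 0, 0, 1], [0, 5.6, 0, 0, 0, 0, 1], [0, 5.6, 0, 0, 0, 0, 1], [0, 4, 0, 0, 0, 0, 1], [0, 2, 0, 0, 0, 0, 1], [0, 0, 0, 0, 0, 0, 1]]]}}

```text
time_s: 3.15
tcp_pos: [0.3986, 0.2541, 0.267]
ee_rot: [[-1.0, -0.03, -0.001], [-0.03, 1.0, -0.001], [0.001, -0.001, -1.0]]
wrist_force: [-0.6, -0.2, 0.2]
gripper_width: 0.998
```

```bash
cat > w.py <<'E'
import sys
from station import r
from h import *
n=sys.argv[1]; s=r.sense(); c=r.capture("wrist"); pickle.dump((s,c),open(n+".pkl","wb"))
cv2.imwrite(f"pics/{n}.png",cv2.resize(c["color"],(768,576),interpolation=cv2.INTER_CUBIC)); print(s["time_s"],s["tcp_pos"].round(4),s["wrist_force"].round(1),s["gripper_width"])
E
python3 w.py w1
```

```text
3.15 [0.3986 0.2541 0.267 ] [-0.6 -0.2  0.2] 0.9983627319332328
```

View pics/w1.png

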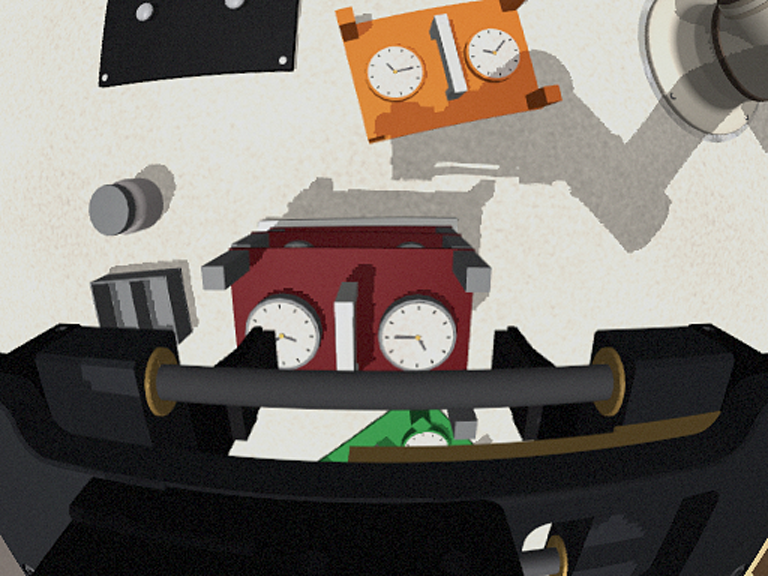

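Wrist view: the −y posts of the stack have their tops at (214,276) and (478,277), and the handle's top face starts at about (346,301). I'll compare these with the earlier fit.

Run:
```python
from h import *
s,c=pickle.load(open("w1.pkl","rb"));_,ct=pickle.load(open("top0.pkl","rb"));_,cs=pickle.load(open("scene0.pkl","rb"))
W=lambda x,y:wray(c,s,((x+.5)/1.5-.5,(y+.5)/1.5-.5))
T=lambda x,y:ray(ct,(x/4+160-.4,y/4+115-.4));S=lambda x,y:ray(cs,(x/6+290-.4,y/6+150-.4))
for n,w,t,q in [("far-",(214,276),(203,317),(124,297)),("near-",(479,278),(200,565),(176,65))]:
    print(n,atz(W(*w),.199).round(4),atz(T(*t),.199).round(4),atz(S(*q),.199).round(4),*[x for x in tri(W(*w),T(*t))])
for w in [(337,301),(356,301),(336,370),(355,370)]: print(atz(W(*w),.193).round(4))
```

```text
far- [0.5098 0.2523 0.199 ] [0.5078 0.2506 0.199 ] [0.5082 0.2547 0.199 ] [0.50706709 0.25008076 0.20599812] [0.4, 0.4]
near- [0.3389 0.2487 0.199 ] [0.3396 0.2472 0.199 ] [0.3337 0.2514 0.199 ] [0.34039777 0.24652832 0.20662069] [0.4, 0.4]
[0.4287 0.2683 0.193 ]
[0.4164 0.2679 0.193 ]
[0.4297 0.3179 0.193 ]
[0.4166 0.3173 0.193 ]
```

Call:
{"fn": "move_arm", "kwargs": {"series": [[[-1.3, 2.6, 0, 0, 0, 0, 1], [-1.3, 2.5, 0, 0, 0, 0, 1], [0, 0, 2.5, 0, 0, 0, 1], [0, 0, 2.5, 0, 0, 0, 1], [0, 0, 2, 0, 0, 0, 1], [0, 0, 1.2, 0, 0, 0, 1], [0, 0, 0, 0, 0, 0, 1], [0, 0, 0, 0, 0, 0, 1]]]}}

```text
time_s: 4.2
tcp_pos: [0.424, 0.3055, 0.1866]
ee_rot: [[-1.0, -0.028, 0.001], [-0.028, 1.0, 0.001], [-0.001, 0.001, -1.0]]
wrist_force: [-0.2, 0.5, 0.3]
gripper_width: 1.002
```

```bash
python3 w.py w2
python3 - <<'E'
from h import *
s,c=pickle.load(open("w2.pkl","rb"))
crop(c["color"],80,150,432,330,2,"pics/w2c.png")
E
```

```text
4.2 [0.424  0.3055 0.1866] [-0.2  0.5  0.3] 1.0024740901655145
```

View pics/w2.png

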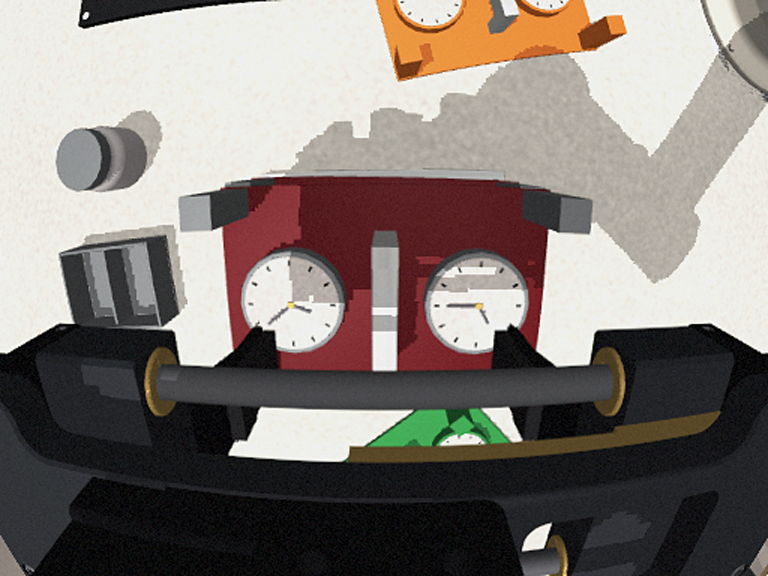

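The handle (385,300) is centred between the fingers (about 257 and 513). I'll go down 21 mm and close.

Call:
{"fn": "move_arm", "kwargs": {"series": [[[0, 0, 1.2, 0, 0, 0, 1], [0, 0, 0.9, 0, 0, 0, 1], [0, 0, 0, 0, 0, 0, 1], [0, 0, 0, 0, 0, 0, -1], [0, 0, 0, 0, 0, 0, -1], [0, 0, 0, 0, 0, 0, -1], [0, 0, 0, 0, 0, 0, -1], [0, 0, 0, 0, 0, 0, -1], [0, 0, 0, 0, 0, 0, -1], [0, 0, 0, 0, 0, 0, -1]]]}}

```text
time_s: 5.5
tcp_pos: [0.4234, 0.3054, 0.1646]
ee_rot: [[-1.0, -0.028, 0.0], [-0.028, 1.0, 0.0], [-0.0, 0.0, -1.0]]
wrist_force: [-0.1, -0.5, 0.3]
gripper_width: 0.291
```

Call:
{"fn": "move_arm", "kwargs": {"series": [[[0, 0, 0, 0, 0, 0, -1], [0, 0, 0, 0, 0, 0, -1], [0, 0, 0, 0, 0, 0, -1], [0, 0, 0, 0, 0, 0, -1]]]}}

```text
time_s: 6.0
tcp_pos: [0.4234, 0.3054, 0.1646]
ee_rot: [[-1.0, -0.028, 0.0], [-0.028, 1.0, 0.0], [-0.0, 0.0, -1.0]]
wrist_force: [-0.6, 0.4, 0.2]
gripper_width: 0.005
```

The width is 0.005, where a 12 mm bar should give about 0.14, so the fingers shut without the handle. I'll look.

```bash
python3 w.py w3
python3 - <<'E'
from station import r
from h import *
c=r.capture("scene"); crop(c["color"],230,60,400,260,3,"pics/s3.png")
c=r.capture("top"); crop(c["color"],130,160,290,300,4,"pics/t3.png")
E
```

```text
6.0 [0.4234 0.3054 0.1646] [-0.6  0.4  0.2] 0.004571486735201406
```

View pics/w3.png

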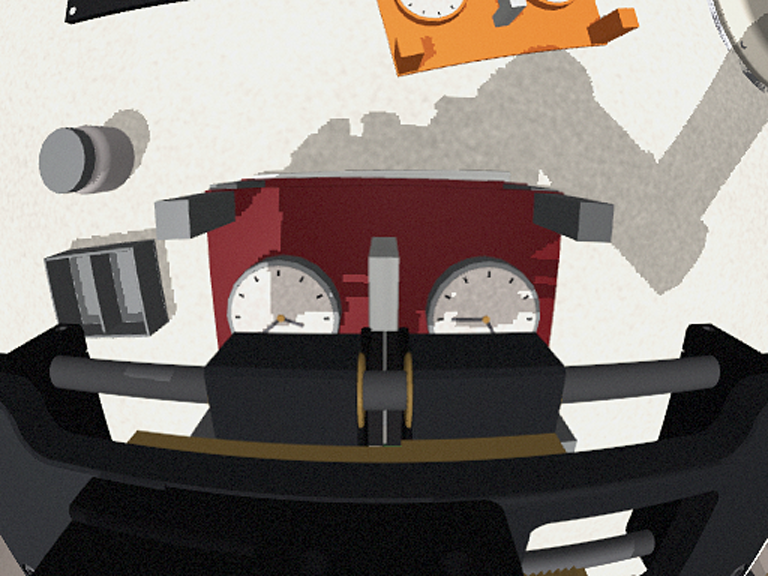

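View pics/s3.png

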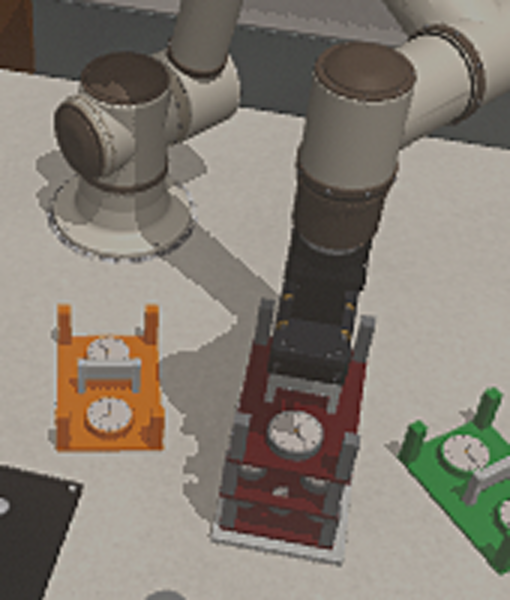

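View pics/t3.png

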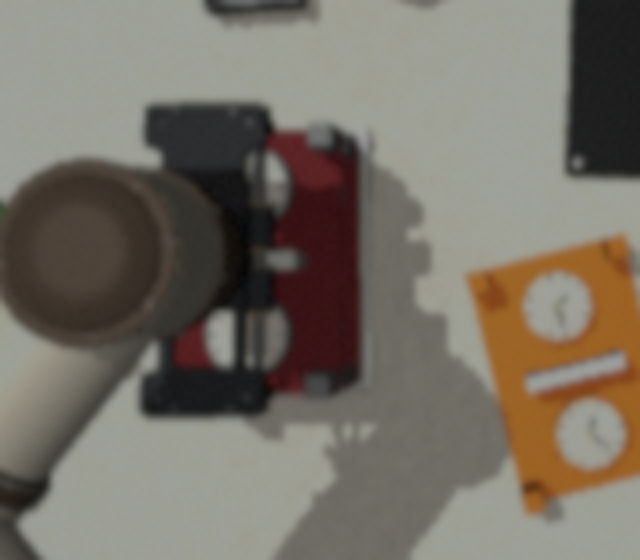

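Run:
```python
from h import *
for n in ("w1","w2","w3"):
    s,c=pickle.load(open(n+".pkl","rb"))
    Rt=s["ee_rot"];p=s["tcp_pos"]
    f=lambda P:((wproj(c,s,P)+.5)*1.5-.5).round(0).tolist()
    print(n,"tcp",f(p),"x+-43 tips",f(p+.0435*Rt[:,0]),f(p-.0435*Rt[:,0]),"grasp",f(p-.019*Rt[:,2]))
    o=np.array([.423,.306,.136]);yaw=np.radians(1.4);Rz=np.array([[np.cos(yaw),-np.sin(yaw),0],[np.sin(yaw),np.cos(yaw),0],[0,0,1]])
    for q in [(-6,-39,57),(6,-39,57),(-6,-39,30),(86,-56,63),(-86,-56,63),(95,-65,0),(-95,-65,0)]: print(q,f(o+Rz@(np.array(q)/1000)))
s,c=pickle.load(open("w3.pkl","rb")); crop(c["color"],190,140,320,310,4,"pics/w3c.png")
```

```text
w1 tcp [[384.0, 320.0]] x+-43 tips [[474.0, 320.0]] [[294.0, 320.0]] grasp [[384.0, 335.0]]
(-6, -39, 57) [[354.0, 299.0]]
(6, -39, 57) [[335.0, 299.0]]
(-6, -39, 30) [[356.0, 288.0]]
(86, -56, 63) [[213.0, 276.0]]
(-86, -56, 63) [[480.0, 277.0]]
(95, -65, 0) [[231.0, 245.0]]
(-95, -65, 0) [[475.0, 246.0]]
w2 tcp [[384.0, 320.0]] x+-43 tips [[474.0, 320.0]] [[294.0, 320.0]] grasp [[384.0, 335.0]]
(-6, -39, 57) [[400.0, 243.0]]
(6, -39, 57) [[373.0, 242.0]]
(-6, -39, 30) [[398.0, 234.0]]
(86, -56, 63) [[195.0, 209.0]]
(-86, -56, 63) [[578.0, 211.0]]
(95, -65, 0) [[224.0, 184.0]]
(-95, -65, 0) [[549.0, 185.0]]
w3 tcp [[384.0, 320.0]] x+-43 tips [[474.0, 320.0]] [[294.0, 320.0]] grasp [[384.0, 335.0]]
(-6, -39, 57) [[401.0, 252.0]]
(6, -39, 57) [[370.0, 252.0]]
(-6, -39, 30) [[399.0, 241.0]]
(86, -56, 63) [[172.0, 215.0]]
(-86, -56, 63) [[598.0, 217.0]]
(95, -65, 0) [[209.0, 186.0]]
(-95, -65, 0) [[562.0, 187.0]]
```

View pics/w3c.png

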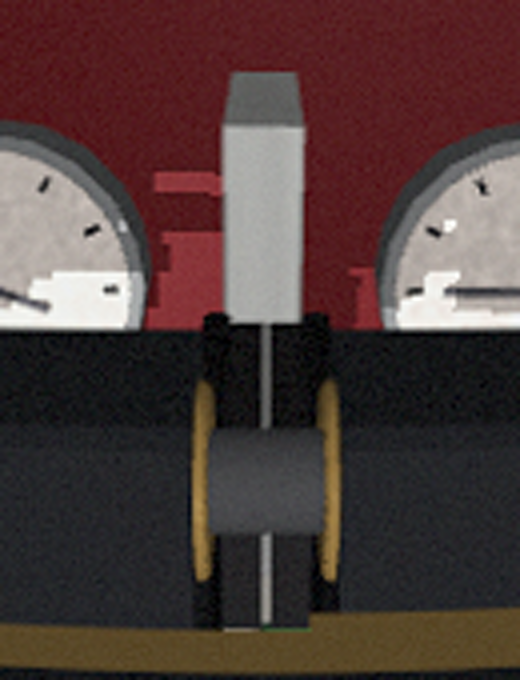

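The handle and posts match the model where I expected them: handle end predicted at (385,252), seen at about 257. But the shut fingers at (385,328) lie over the handle, so their ends must sit higher than the TCP figure suggests. I'll lift and measure the real fingertips with the fixed cameras.

Call:
{"fn": "move_arm", "kwargs": {"series": [[[0, 0, -2.5, 0, 0, 0, -1], [0, 0, -3, 0, 0, 0, -1], [0, 0, -2.5, 0, 0, 0, -1], [0, 0, 0, 0, 0, 0, -1], [0, 0, 0, 0, 0, 0, -1]]]}}

```text
time_s: 6.78
tcp_pos: [0.4229, 0.305, 0.2436]
ee_rot: [[-1.0, -0.028, -0.001], [-0.028, 1.0, -0.001], [0.001, -0.001, -1.0]]
wrist_force: [0.1, 0.3, -0.2]
gripper_width: 0.008
```

```bash
python3 - <<'E'
from station import r
from h import *
s=r.sense();print(s["tcp_pos"],s["gripper_width"])
c=r.capture("scene"); pickle.dump((s,c),open("s4.pkl","wb")); 
p=s["tcp_pos"]
for k in range(0,100,10): print(k,proj(c,p+[0,0,k/1000]).round(1))
x0,y0=275,110
im=cv2.resize(c["color"][y0:y0+120,x0:x0+100],None,fx=6,fy=6,interpolation=cv2.INTER_CUBIC)
u,v=(proj(c,p)[0]-[x0,y0])*6+3
cv2.circle(im,(int(u),int(v)),5,(0,255,255),1)
cv2.imwrite("pics/s4.png",im[:600*1])
E
python3 w.py w4
```

```text
[0.4228691  0.30503147 0.24360428] 0.007664733778490102
0 [[332.7 172.8]]
10 [[333.2 170.5]]
20 [[333.7 168.2]]
30 [[334.1 165.9]]
40 [[334.6 163.6]]
50 [[335.1 161.2]]
60 [[335.6 158.8]]
70 [[336.1 156.3]]
80 [[336.6 153.9]]
90 [[337.1 151.4]]
6.825 [0.4228 0.3049 0.2433] [ 0.4 -0.5 -0.2] 0.004596553129470398
```

View pics/s4.png

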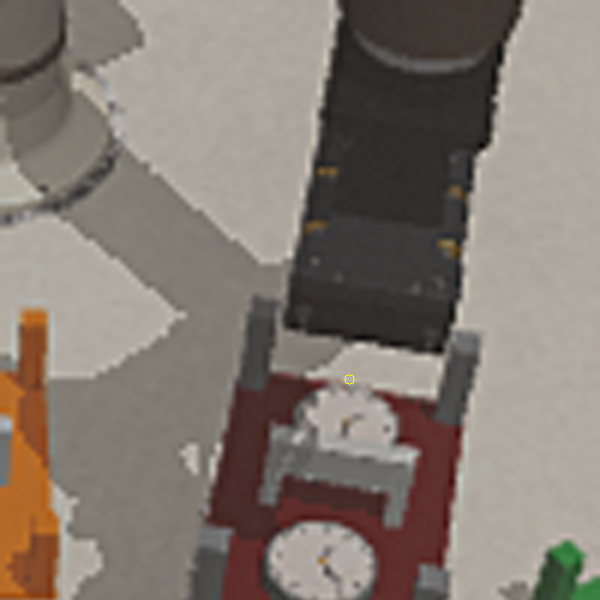

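View pics/w4.png

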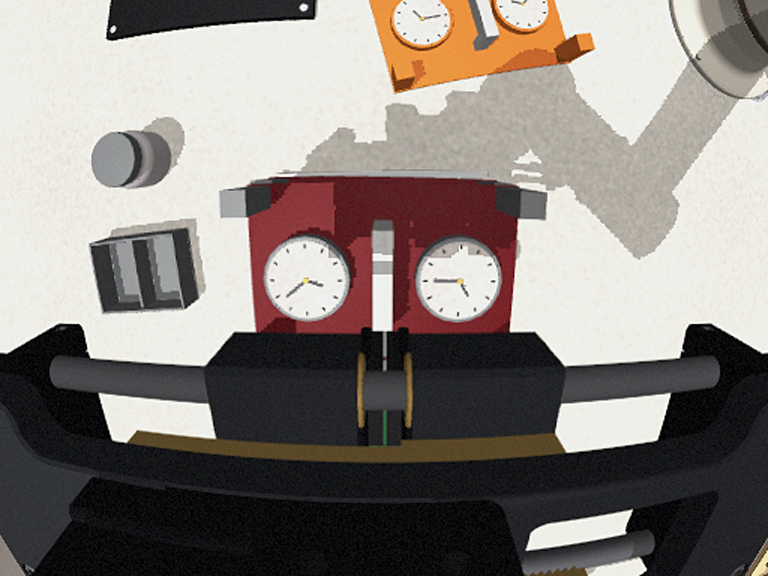

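Run:
```python
from h import *
s,c=pickle.load(open("scene0.pkl","rb"))
p=s["tcp_pos"];Rt=s["ee_rot"]
x0,y0=50,40
im=cv2.resize(c["color"][y0:y0+90,x0:x0+110],None,fx=7,fy=7,interpolation=cv2.INTER_CUBIC)
for x in (-.0585,-.0435,0,.0435,.0585):
  for k in (0,.019,.07):
    q=proj(c,p+Rt[:,0]*x-Rt[:,2]*k)[0]; u,v=(q-[x0,y0])*7+3
    cv2.circle(im,(int(u),int(v)),3,(0,255,255) if k==0 else (0,255,0) if k<.05 else (255,0,255),-1); print(x,k,q.round(1))
cv2.imwrite("pics/s0g.png",im[:600])
s,c=pickle.load(open("w1.pkl","rb"));crop(c["color"],20,190,500,330,1.6,"pics/w1g.png")
```

```text
-0.0585 0 [ 95.7 110.3]
-0.0585 0.019 [ 94.1 106.2]
-0.0585 0.07 [89.6 94.9]
-0.0435 0 [ 99.7 110. ]
-0.0435 0.019 [ 98.1 105.9]
-0.0435 0.07 [93.7 94.6]
0 0 [111.3 109. ]
0 0.019 [109.8 104.9]
0 0.07 [105.7  93.6]
0.0435 0 [122.8 108. ]
0.0435 0.019 [121.4 103.9]
0.0435 0.07 [117.7  92.6]
0.0585 0 [126.7 107.6]
0.0585 0.019 [125.4 103.6]
0.0585 0.07 [121.8  92.3]
```

View pics/s0g.png

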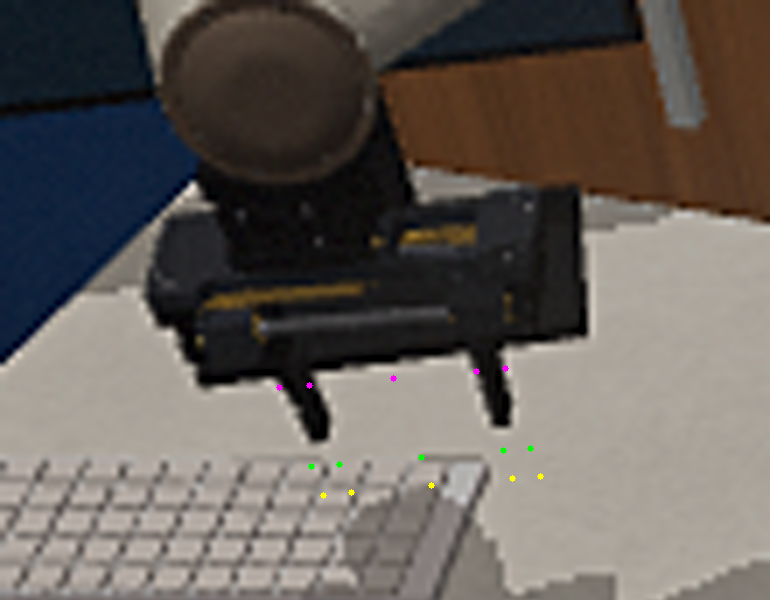

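View pics/w1g.png

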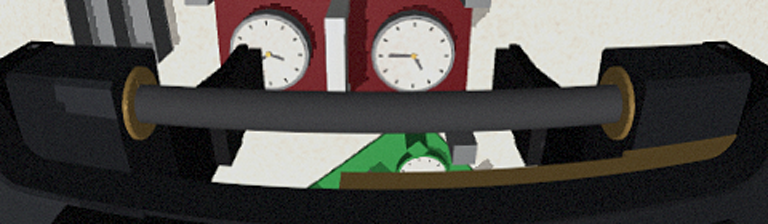

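Scene view from the start: the real finger ends are at crop (318,440) and (500,425), while the projected TCP points fall at about (337,494) and (526,478). So the fingers end about 35 mm short of the reported TCP. The wrist view agrees (about 36 mm), and so does closing over the handle's top. I'll work with tip = reported z + 35 mm, so the grasp goes at reported z ≈ 0.129.

Call:
{"fn": "move_arm", "kwargs": {"series": [[[0, 0.3, 0, 0, 0, 0, 1], [0, 0, 0, 0, 0, 0, 1], [0, 0, 0, 0, 0, 0, 1], [0, 0, 0, 0, 0, 0, 1], [0, 0, 0, 0, 0, 0, 1], [0, 0, 0, 0, 0, 0, 1], [0, 0, 2, 0, 0, 0, 1], [0, 0, 2.5, 0, 0, 0, 1], [0, 0, 2, 0, 0, 0, 1], [0, 0, 1.5, 0, 0, 0, 1], [0, 0, 0, 0, 0, 0, 1], [0, 0, 0, 0, 0, 0, 1]]]}}

```text
time_s: 8.38
tcp_pos: [0.4238, 0.3088, 0.1654]
ee_rot: [[-1.0, -0.029, 0.001], [-0.029, 1.0, 0.001], [-0.001, 0.001, -1.0]]
wrist_force: [-1.2, -0.4, 0.2]
gripper_width: 0.999
```

Call:
{"fn": "move_arm", "kwargs": {"series": [[[0, 0, 1.3, 0, 0, 0, 1], [0, 0, 1.2, 0, 0, 0, 1], [0, 0, 1.0, 0, 0, 0, 1], [0, 0, 0, 0, 0, 0, 1], [0, 0, 0, 0, 0, 0, 1]]]}}

```text
time_s: 9.0
tcp_pos: [0.4236, 0.3086, 0.1297]
ee_rot: [[-1.0, -0.029, 0.0], [-0.029, 1.0, 0.0], [-0.0, 0.0, -1.0]]
wrist_force: [0.2, -0.2, -0.8]
gripper_width: 1.0
```

```bash
python3 w.py w5
```

```text
9.0 [0.4236 0.3086 0.1297] [ 0.2 -0.2 -0.8] 1.0001936701493004
```

View pics/w5.png

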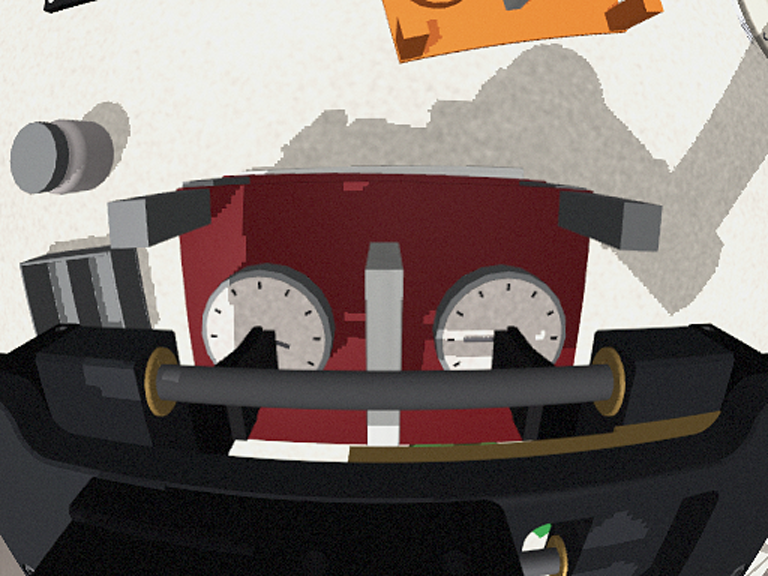

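The handle (384,350) is centred between the fingers and the force is about 0. I'll close.

Call:
{"fn": "move_arm", "kwargs": {"series": [[[0, 0, 0, 0, 0, 0, -1], [0, 0, 0, 0, 0, 0, -1], [0, 0, 0, 0, 0, 0, -1], [0, 0, 0, 0, 0, 0, -1], [0, 0, 0, 0, 0, 0, -1], [0, 0, 0, 0, 0, 0, -1], [0, 0, 0, 0, 0, 0, -1], [0, 0, 0, 0, 0, 0, -1], [0, 0, 0, 0, 0, 0, -1], [0, 0, 0, 0, 0, 0, -1], [0, 0, 0, 0, 0, 0, -1]]]}}

```text
time_s: 10.42
tcp_pos: [0.4234, 0.3084, 0.1296]
ee_rot: [[-1.0, -0.028, 0.0], [-0.028, 1.0, 0.0], [-0.0, 0.0, -1.0]]
wrist_force: [1.2, -0.4, 0.6]
gripper_width: 0.139
```

The width is 0.139, which is 12 mm: gripped. Lifting.

Call:
{"fn": "move_arm", "kwargs": {"series": [[[0, 0, -0.4, 0, 0, 0, -1], [0, 0, -0.8, 0, 0, 0, -1], [0, 0, -1.5, 0, 0, 0, -1], [0, 0, -2, 0, 0, 0, -1], [0, 0, -2, 0, 0, 0, -1], [0, 0, -1.3, 0, 0, 0, -1], [0, 0, 0, 0, 0, 0, -1], [0, 0, 0, 0, 0, 0, -1]]]}}

```text
time_s: 11.42
tcp_pos: [0.4228, 0.308, 0.2088]
ee_rot: [[-1.0, -0.028, -0.001], [-0.028, 1.0, -0.001], [0.001, -0.001, -1.0]]
wrist_force: [-0.7, 0.1, -4.6]
gripper_width: 0.134
```

```bash
python3 w.py w6
python3 - <<'E'
from station import r
from h import *
c=r.capture("scene"); crop(c["color"],230,60,400,260,3,"pics/s6.png")
E
```

```text
11.425 [0.4228 0.308  0.2088] [-0.7  0.1 -4.6] 0.13414356758962248
```

View pics/w6.png

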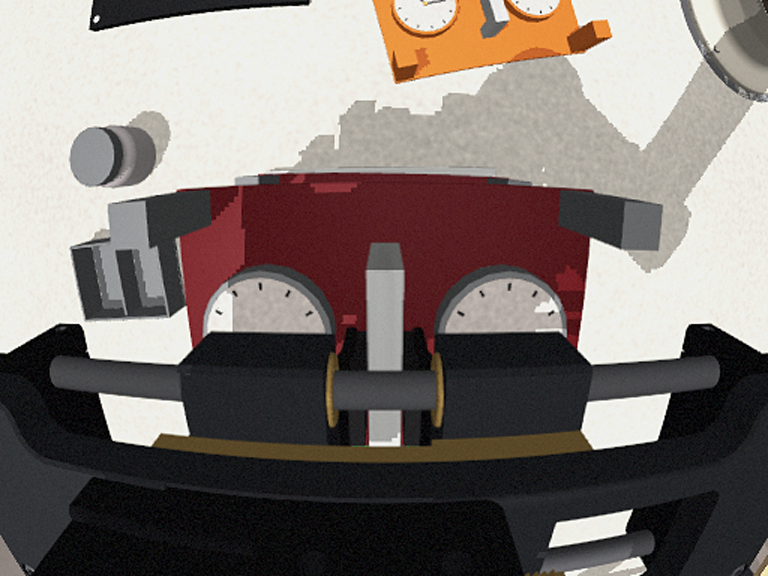

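View pics/s6.png

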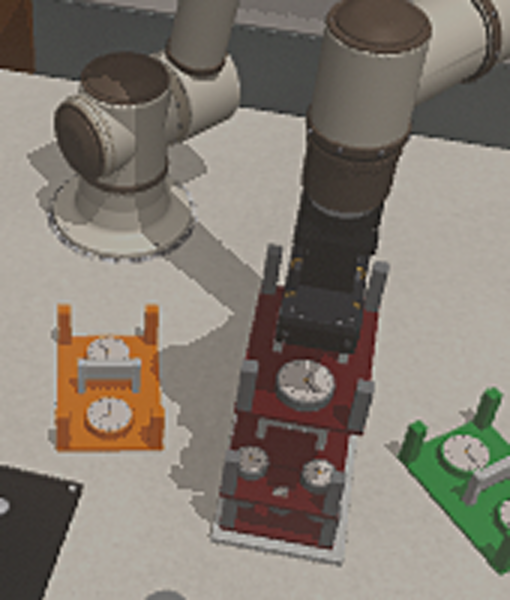

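The top tray is held at 4.6 N, level. The middle tray (40 mm dials) and the bottom tray stayed put. I'll measure how the tray sits in the tool and refine the mat's position.

Run:
```python
from h import *
s,c=pickle.load(open("w6.pkl","rb")); s=dict(s);s["ee_rot"]=np.eye(3);s["tcp_pos"]=np.zeros(3)
W=lambda x,y:wray(c,s,((x+.5)/1.5-.5,(y+.5)/1.5-.5))
a=atz(W(127,225),-.0694);b=atz(W(643,228),-.0694);print(a,b,np.linalg.norm(a-b),np.degrees(np.arctan2(*(b-a)[[1,0]])))
```

```text
[-0.08549925 -0.05672045 -0.0694    ] [ 0.08645571 -0.05577483 -0.0694    ] 0.17195755766697976 0.315079349339637
```

Call:
{"fn": "move_arm", "kwargs": {"series": [[[0, -2, 0, 0, 0, 0, -1], [0, -4, 0, 0, 0, 0, -1], [0, -5.5, 0, 0, 0, 0, -1], [0, -5.5, 0, 0, 0, 0, -1], [0, -5.5, 0, 0, 0, 0, -1], [0, -5.5, 0, 0, 0, 0, -1], [0, -5.5, 0, 0, 0, 0, -1], [0, -5.5, 0, 0, 0, 0, -1], [0, -5.5, 0, 0, 0, 0, -1], [0, -5.5, 0, 0, 0, 0, -1], [0, -5.5, 0, 0, 0, -5, -1], [0, -3.5, 0, 0, 0, -5, -1]]]}}

```text
time_s: 13.02
tcp_pos: [0.4415, -0.2838, 0.2091]
ee_rot: [[-0.979, -0.202, -0.001], [-0.202, 0.979, 0.0], [0.001, 0.0, -1.0]]
wrist_force: [0.5, 0.3, -2.8]
gripper_width: 0.139
```

Call:
{"fn": "move_arm", "kwargs": {"series": [[[0, -1, 2, 0, 0, -5, -1], [0, 0, 4, 0, 0, -3.9, -1], [0, 0, 4, 0, 0, 0, -1], [0, 0, 2, 0, 0, 0, -1], [0, 0, 0, 0, 0, 0, -1], [0, 0, 0, 0, 0, 0, -1]]]}}

```text
time_s: 13.78
tcp_pos: [0.4456, -0.2916, 0.0906]
ee_rot: [[-0.936, -0.351, 0.002], [-0.351, 0.936, -0.001], [-0.001, -0.002, -1.0]]
wrist_force: [0.4, 0.2, -3.6]
gripper_width: 0.136
```

```bash
python3 w.py w7
```

```text
13.775 [ 0.4456 -0.2916  0.0906] [ 0.4  0.2 -3.6] 0.1361792749096244
```

View pics/w7.png

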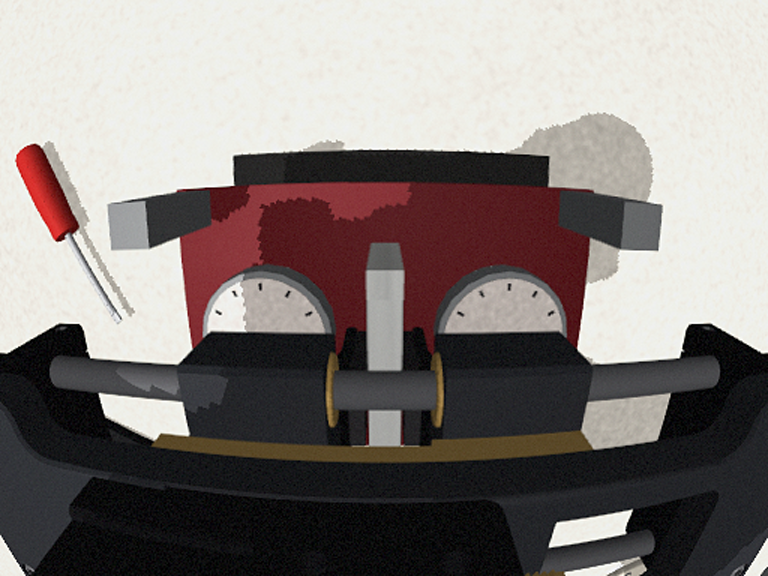

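The tray lines up with the mat, whose far edge shows at (235–548, 155). I'll lower most of the way, then finish slowly with force checks.

Call:
{"fn": "move_arm", "kwargs": {"series": [[[0.5, -0.4, 1.5, 0, 0, 0, -1], [0, 0, 2.5, 0, 0, 0, -1], [0, 0, 2.2, 0, 0, 0, -1], [0, 0, 1.3, 0, 0, 0, -1], [0, 0, 0.5, 0, 0, 0, -1], [0, 0, 0, 0, 0, 0, -1], [0, 0, 0, 0, 0, 0, -1]]]}}

```text
time_s: 14.7
tcp_pos: [0.4426, -0.2967, 0.0103]
ee_rot: [[-0.936, -0.351, 0.002], [-0.351, 0.936, -0.001], [-0.001, -0.001, -1.0]]
wrist_force: [0.1, -0.5, -4.0]
gripper_width: 0.137
```

Call:
{"fn": "move_arm", "kwargs": {"series": [[[0, 0, 0.3, 0, 0, 0, -1], [0, 0, 0.3, 0, 0, 0, -1], [0, 0, 0.1, 0, 0, 0, -1], [0, 0, 0, 0, 0, 0, -1]]]}}

```text
time_s: 15.2
tcp_pos: [0.4418, -0.2964, 0.0024]
ee_rot: [[-0.937, -0.351, -0.0], [-0.351, 0.937, 0.0], [0.0, 0.0, -1.0]]
wrist_force: [-0.0, 1.1, -4.1]
gripper_width: 0.141
```

Call:
{"fn": "move_arm", "kwargs": {"series": [[[0, 0, 0.2, 0, 0, 0, -1], [0, 0, 0.2, 0, 0, 0, -1], [0, 0, 0, 0, 0, 0, -1]]]}}

```text
time_s: 15.58
tcp_pos: [0.4417, -0.2964, -0.0017]
ee_rot: [[-0.937, -0.351, -0.001], [-0.351, 0.937, 0.0], [0.0, 0.0, -1.0]]
wrist_force: [-0.1, -0.3, -3.1]
gripper_width: 0.135
```

Call:
{"fn": "move_arm", "kwargs": {"series": [[[0, 0, 0.1, 0, 0, 0, -1], [0, 0, 0.1, 0, 0, 0, -1], [0, 0, 0, 0, 0, 0, -1]]]}}

```text
time_s: 15.95
tcp_pos: [0.442, -0.2965, -0.0024]
ee_rot: [[-0.936, -0.351, 0.0], [-0.351, 0.936, -0.0], [-0.0, -0.0, -1.0]]
wrist_force: [-2.5, 2.1, 5.5]
gripper_width: 0.137
```

In contact at reported z −0.0024, exactly as predicted. Releasing.

Call:
{"fn": "move_arm", "kwargs": {"series": [[[0, 0, 0, 0, 0, 0, 1], [0, 0, 0, 0, 0, 0, 1], [0, 0, 0, 0, 0, 0, 1], [0, 0, 0, 0, 0, 0, 1], [0, 0, 0, 0, 0, 0, 1], [0, 0, 0, 0, 0, 0, 1], [0, 0, 0, 0, 0, 0, 1], [0, 0, -2, 0, 0, 0, 1], [0, 0, -4, 0, 0, 0, 1], [0, 0, -5, 0, 0, 0, 1], [0, 0, -5, 0, 0, 0, 1], [0, 0, -2, 0, 0, 0, 1]]]}}

```text
time_s: 17.45
tcp_pos: [0.4433, -0.2971, 0.1803]
ee_rot: [[-0.936, -0.351, 0.006], [-0.351, 0.936, -0.002], [-0.005, -0.004, -1.0]]
wrist_force: [-0.2, 0.4, -0.7]
gripper_width: 0.997
```

```bash
python3 w.py w8
python3 - <<'E'
from station import r
from h import *
s=r.sense()
for n in ("scene","top"):
    c=r.capture(n); pickle.dump((s,c),open(n+"8.pkl","wb"));cv2.imwrite(f"pics/{n}8.png",c["color"])
E
```

```text
17.45 [ 0.4433 -0.2971  0.1803] [-0.2  0.4 -0.7] 0.9973212354638004
```

View pics/w8.png

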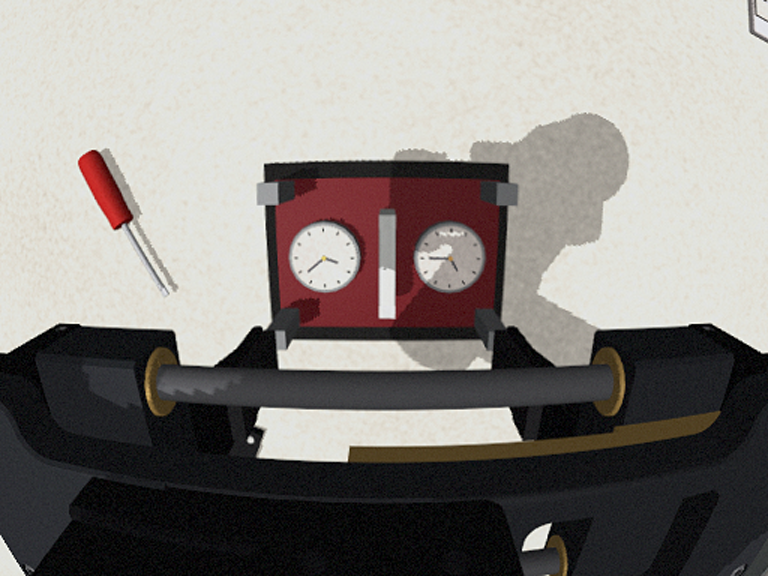

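View pics/top8.png

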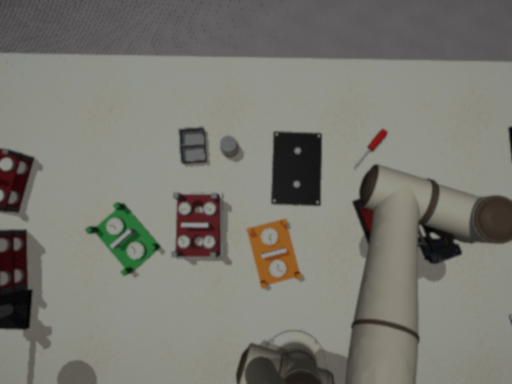

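View pics/scene8.png

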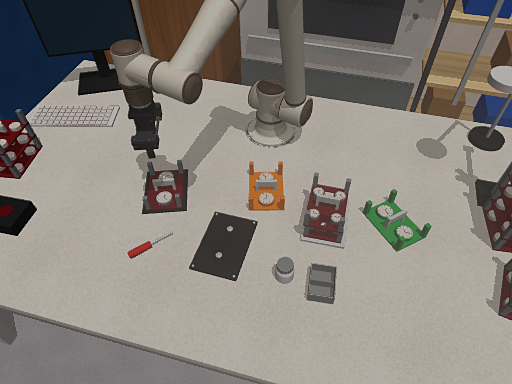

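The tray lies flat and centred on the mat (387,250). The middle tray shows at top (198,225) and scene (327,205). I'll enlarge it to see its keyholes.

Run:
```python
from h import *
_,c=pickle.load(open("top8.pkl","rb")); crop(c["color"],160,185,235,265,7,"pics/t8c.png")
_,c=pickle.load(open("scene8.pkl","rb")); crop(c["color"],295,165,360,250,7,"pics/s8c.png")
```

```text
(no output)
```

View pics/t8c.png

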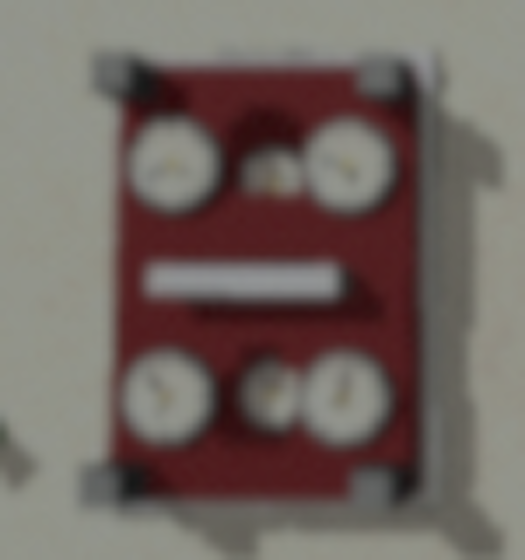

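View pics/s8c.png

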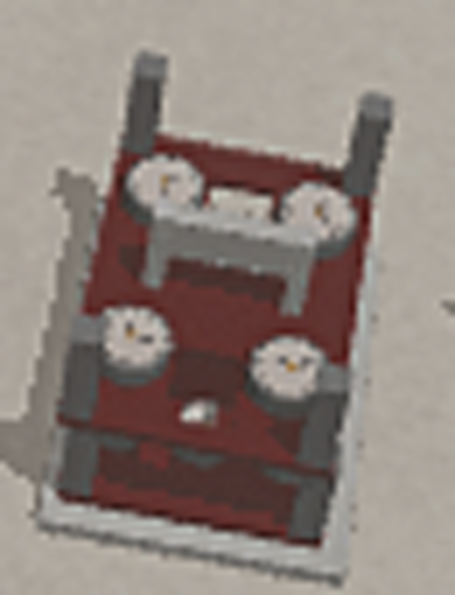

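Call:
{"fn": "move_arm", "kwargs": {"series": [[[0, 3, -1, 0, 0, 5, 1], [0, 5.5, 0, 0, 0, 5, 1], [0, 5.8, 0, 0, 0, 5, 1], [0, 5.8, 0, 0, 0, 4, 1], [0, 5.8, 0, 0, 0, 0, 1], [0, 5.8, 0, 0, 0, 0, 1], [0, 5.8, 0, 0, 0, 0, 1], [0, 5.8, 0, 0, 0, 0, 1], [0, 5.5, 0, 0, 0, 0, 1], [0, 3, 0, 0, 0, 0, 1], [0, 0, 0, 0, 0, 0, 1], [0, 0, 0, 0, 0, 0, 1]]]}}

```text
time_s: 19.1
tcp_pos: [0.3912, 0.2153, 0.1852]
ee_rot: [[-1.0, -0.026, -0.002], [-0.026, 1.0, -0.002], [0.002, -0.002, -1.0]]
wrist_force: [-0.8, -0.4, 0.4]
gripper_width: 1.0
```

Both keyholes show behind and in front of the handle (scene crop (240,205) and (200,410)), but the slot direction isn't clear. I'll use the wrist view.

```bash
python3 w.py w9;python3 - <<'E'
from h import *
_,c=pickle.load(open("w9.pkl","rb")); crop(c["color"],130,130,350,240,3.6,"pics/w9c.png")
E
```

```text
19.1 [0.3912 0.2153 0.1852] [-0.8 -0.4  0.4] 0.9997938898329177
```

View pics/w9c.png

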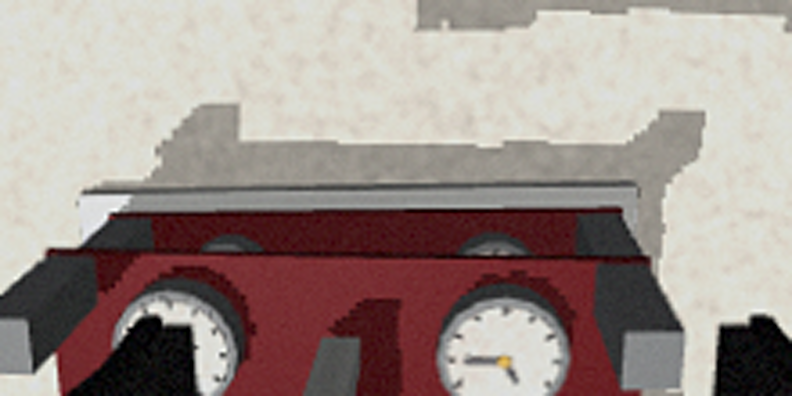

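View pics/w9.png

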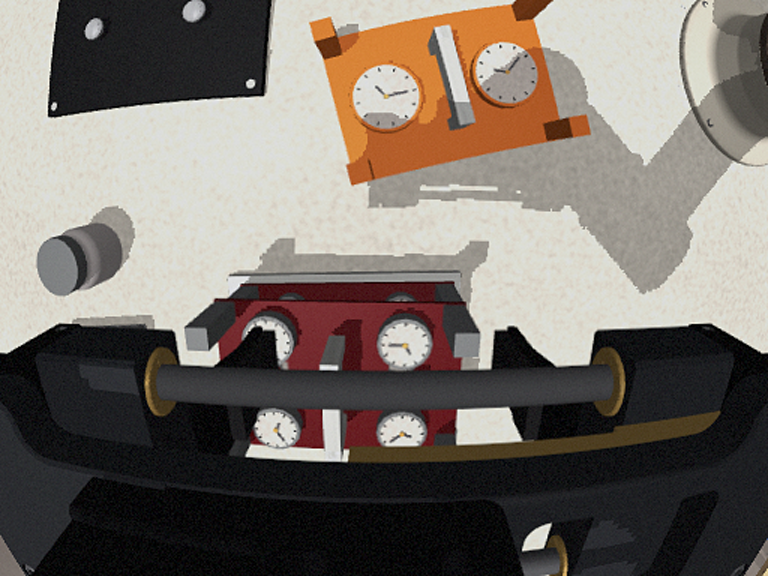

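Call:
{"fn": "move_arm", "kwargs": {"series": [[[-1.7, 4.5, -3, 0, 0, 0, 1], [-1.7, 4.7, -3.5, 0, 0, 0, 1], [0, 0, 0, 0, 0, 0, 1], [0, 0, 0, 0, 0, 0, 1]]]}}

```text
time_s: 19.65
tcp_pos: [0.4229, 0.3076, 0.2505]
ee_rot: [[-1.0, -0.025, -0.002], [-0.025, 1.0, -0.001], [0.002, -0.001, -1.0]]
wrist_force: [0.0, -0.1, -0.6]
gripper_width: 0.998
```

```bash
python3 w.py w10;python3 - <<'E'
from h import *
_,c=pickle.load(open("w10.pkl","rb")); crop(c["color"],150,100,360,225,3.8,"pics/w10c.png")
E
```

```text
19.65 [0.4229 0.3076 0.2505] [ 0.  -0.1 -0.6] 0.9983070258236126
```

View pics/w10c.png

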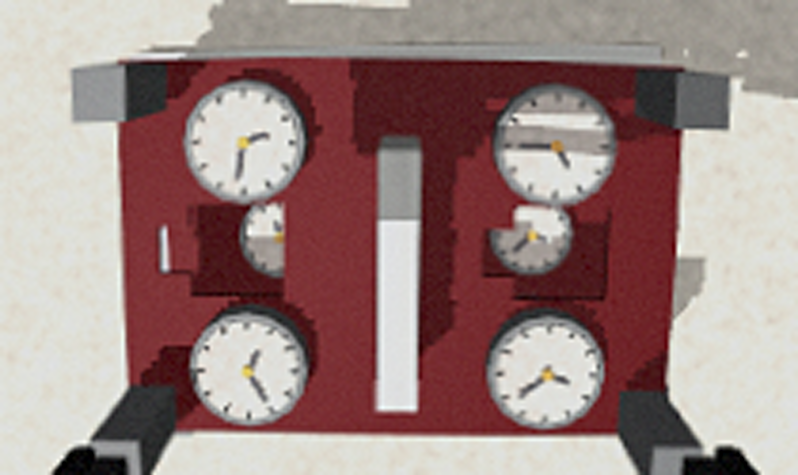

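The slots lead to the image left (slot at crop (160–190,250), square at 190–285; slot 483–513, square 513–608). So the tray's +x is world +x, and I lock by sliding towards the robot.

Run:
```python
from h import *
s,c=pickle.load(open("w10.pkl","rb"))
W=lambda x,y:wray(c,s,((x+.5)/3.8-.5+150,(y+.5)/3.8-.5+100))
a=atz(W(100,94),.136);b=atz(W(702,101),.136);print(a,b,np.linalg.norm(a-b)); d=a-b
yaw=np.arctan2(d[1],d[0]);print(np.degrees(yaw),(a+b)/2+.056*np.array([-np.sin(yaw),np.cos(yaw),0]))
for q in [(376,219),(420,219),(376,411),(418,411)]: print(atz(W(*q),.130).round(4))
for q in [(190,205),(190,295),(285,295),(513,297),(608,297),(160,249)]: print(atz(W(*q),.078).round(4))
_,ct=pickle.load(open("top8.pkl","rb"))
P=[atz(ray(ct,(x/7+160-.43,y/7+185-.43)),.136) for x,y in [(113,75),(380,75),(372,487),(100,487)]]
print(np.round(P,4),np.mean(P,0))
```

```text
[0.51045394 0.25007931 0.136     ] [0.33970948 0.2478289  0.136     ] 0.17075928739468363
0.7551158628014462 [0.42434369 0.30494924 0.136     ]
[0.4313 0.286  0.13  ]
[0.4187 0.2857 0.13  ]
[0.4302 0.3439 0.13  ]
[0.4176 0.3436 0.13  ]
[0.4952 0.2903 0.078 ]
[0.4957 0.3214 0.078 ]
[0.4628 0.3207 0.078 ]
[0.3854 0.3195 0.078 ]
[0.3526 0.3185 0.078 ]
[0.5059 0.3055 0.078 ]
[[0.5073 0.3601 0.136 ]
 [0.5095 0.2489 0.136 ]
 [0.3399 0.2468 0.136 ]
 [0.3377 0.3584 0.136 ]] [0.42358311 0.30354196 0.136     ]
```

Call:
{"fn": "move_arm", "kwargs": {"series": [[[-0.1, -0.2, 2, 0, 0, 0, 1], [0, 0, 4, 0, 0, 0, 1], [0, 0, 4, 0, 0, 0, 1], [0, 0, 3, 0, 0, 0, 1], [0, 0, 2, 0, 0, 0, 1], [0, 0, 0, 0, 0, 0, 1], [0, 0, 0, 0, 0, 0, 1]]]}}

```text
time_s: 20.58
tcp_pos: [0.4249, 0.3068, 0.1023]
ee_rot: [[-1.0, -0.026, 0.001], [-0.026, 1.0, 0.001], [-0.001, 0.001, -1.0]]
wrist_force: [0.3, 0.8, 0.4]
gripper_width: 0.997
```

```bash
python3 w.py w11
```

```text
20.575 [0.4249 0.3068 0.1023] [0.3 0.8 0.4] 0.9970594762595505
```

View pics/w11.png

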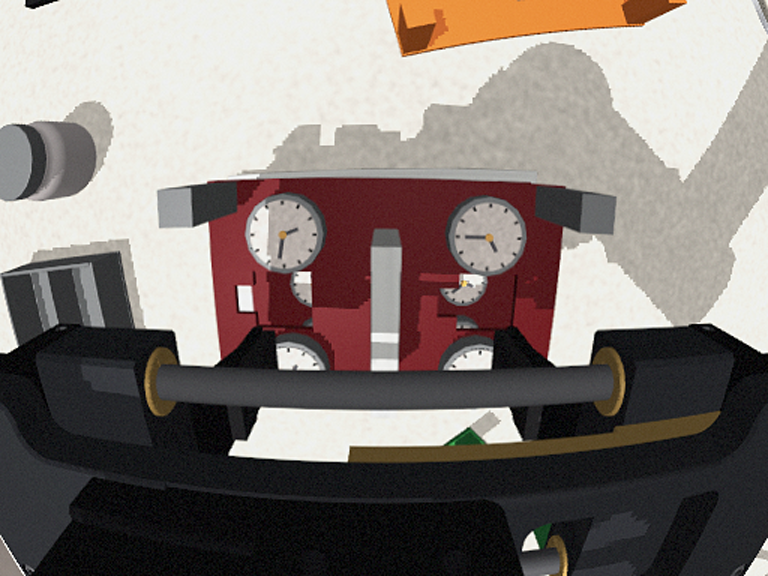

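The handle (385,310) is centred between the fingers. Down 35 mm and close.

Call:
{"fn": "move_arm", "kwargs": {"series": [[[0, -0.1, 1.5, 0, 0, 0, 1], [0, 0, 1.3, 0, 0, 0, 1], [0, 0, 0.7, 0, 0, 0, 1], [0, 0, 0, 0, 0, 0, 1], [0, 0, 0, 0, 0, 0, 1]]]}}

```text
time_s: 21.25
tcp_pos: [0.4248, 0.3064, 0.0667]
ee_rot: [[-1.0, -0.027, 0.0], [-0.027, 1.0, 0.0], [-0.0, 0.0, -1.0]]
wrist_force: [0.0, -0.7, -0.2]
gripper_width: 0.998
```

Call:
{"fn": "move_arm", "kwargs": {"series": [[[0, 0, 0, 0, 0, 0, -1], [0, 0, 0, 0, 0, 0, -1], [0, 0, 0, 0, 0, 0, -1], [0, 0, 0, 0, 0, 0, -1], [0, 0, 0, 0, 0, 0, -1], [0, 0, 0, 0, 0, 0, -1], [0, 0, 0, 0, 0, 0, -1], [0, 0, 0, 0, 0, 0, -1], [0, 0, 0, 0, 0, 0, -1], [0, 0, 0, 0, 0, 0, -1], [0, 0, 0, 0, 0, 0, -1]]]}}

```text
time_s: 22.62
tcp_pos: [0.4246, 0.3062, 0.0665]
ee_rot: [[-1.0, -0.026, 0.0], [-0.026, 1.0, 0.0], [-0.0, 0.0, -1.0]]
wrist_force: [0.3, 0.3, 0.0]
gripper_width: 0.138
```

Gripped at 0.138. Lifting 14 cm.

Call:
{"fn": "move_arm", "kwargs": {"series": [[[0, 0, -0.4, 0, 0, 0, -1], [0, 0, -0.8, 0, 0, 0, -1], [0, 0, -1.5, 0, 0, 0, -1], [0, 0, -2.5, 0, 0, 0, -1], [0, 0, -3, 0, 0, 0, -1], [0, 0, -2.8, 0, 0, 0, -1], [0, 0, -1.5, 0, 0, 0, -1], [0, 0, -0.5, 0, 0, 0, -1], [0, 0, 0, 0, 0, 0, -1], [0, 0, 0, 0, 0, 0, -1]]]}}

```text
time_s: 23.88
tcp_pos: [0.4241, 0.3056, 0.1953]
ee_rot: [[-1.0, -0.026, -0.002], [-0.026, 1.0, -0.002], [0.002, -0.002, -1.0]]
wrist_force: [0.4, 0.2, -3.3]
gripper_width: 0.134
```

```bash
python3 w.py w12
python3 - <<'E'
from station import r
from h import *
s=r.sense()
c=r.capture("scene"); crop(c["color"],230,60,400,260,3,"pics/s12.png")
E
```

```text
23.875 [0.4241 0.3056 0.1953] [ 0.4  0.2 -3.3] 0.13440094738595246
```

View pics/w12.png

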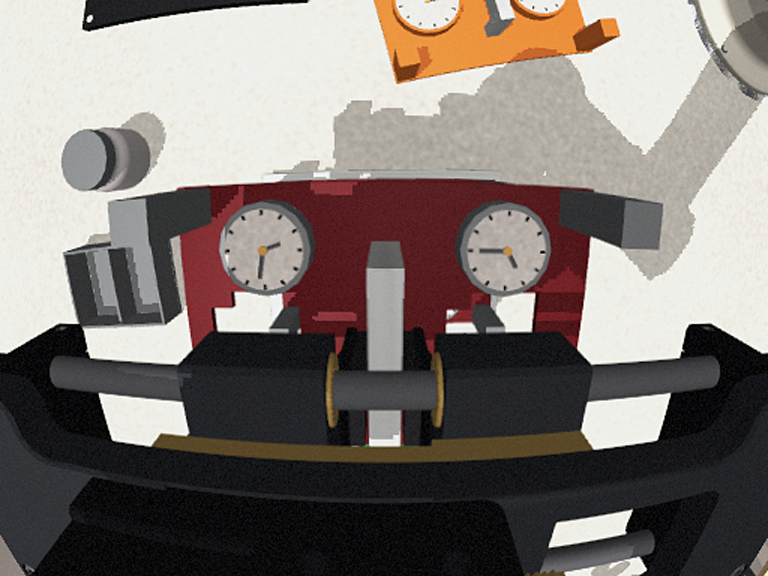

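View pics/s12.png

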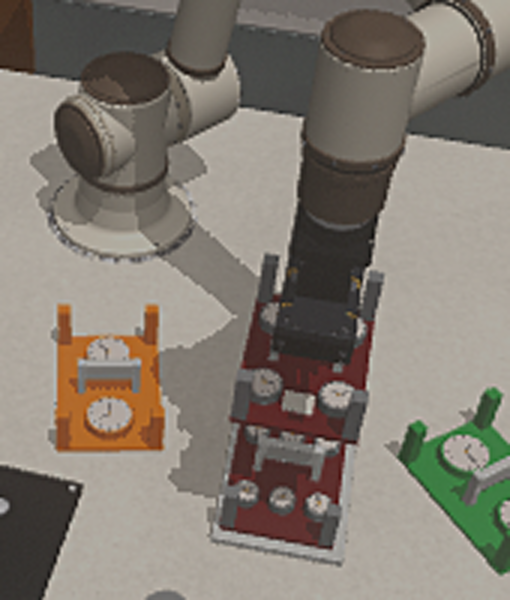

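The middle tray is held at 3.3 N, both keyholes show, and the bottom tray hasn't moved. I'll go to beside the test plate and view the studs with the wrist camera.

Call:
{"fn": "move_arm", "kwargs": {"series": [[[-1.2, -1.3, 0, 0, 0, 0, -1], [-2.6, -2.7, 0, 0, 0, 0, -1], [-3.5, -3.5, 0, 0, 0, 0, -1], [-3.5, -3.5, 0, 0, 0, 0, -1], [-3.5, -3.5, 0, 0, 0, 1.3, -1], [-2.8, -3, 0, 0, 0, 1.3, -1], [-1.5, -1.6, 0, 0, 0, 0, -1], [0, 0, 0, 0, 0, 0, -1], [0, 0, 0, 0, 0, 0, -1]]]}}

```text
time_s: 25.1
tcp_pos: [0.6137, 0.1191, 0.1963]
ee_rot: [[-1.0, 0.018, -0.001], [0.018, 1.0, 0.0], [0.001, 0.0, -1.0]]
wrist_force: [-0.6, 0.8, -4.0]
gripper_width: 0.136
```

```bash
python3 w.py w13
python3 - <<'E'
from h import *
_,c=pickle.load(open("w13.pkl","rb")); crop(c["color"],100,0,420,220,2.5,"pics/w13c.png")
_,c=pickle.load(open("scene0.pkl","rb")); crop(c["color"],180,205,270,285,7,"pics/s0n.png")
E
```

```text
25.1 [0.6137 0.1191 0.1963] [-0.6  0.8 -4. ] 0.1356357309028465
```

View pics/w13c.png

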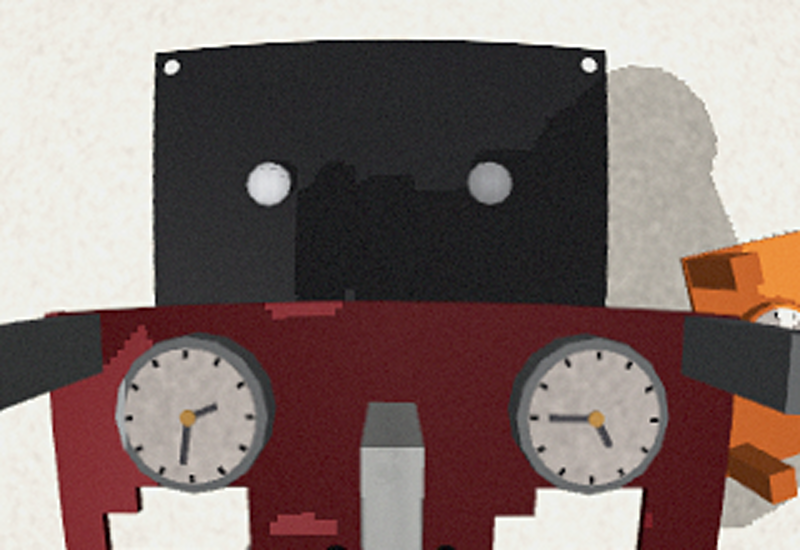

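View pics/s0n.png

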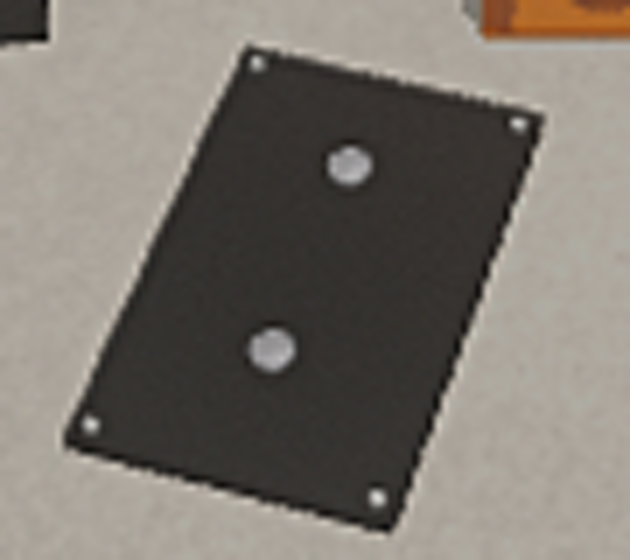

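Run:
```python
from h import *
s,c=pickle.load(open("w13.pkl","rb")); g=cv2.cvtColor(c["color"],cv2.COLOR_BGR2GRAY)
W=lambda u:wray(c,s,u)
def blob(img,x,y,rad,th):
    yy,xx=np.mgrid[:img.shape[0],:img.shape[1]];m=(np.hypot(xx-x,yy-y)<rad)&(img>th);return xx[m].mean(),yy[m].mean(),m.sum()
o=lambda x,y:((x+.5)/2.5-.5+100,(y+.5)/2.5-.5)
A=[]
for q in [(269,184),(490,183)]:
    u=blob(g,*o(*q),12,75);A.append(atz(W(u[:2]),.025));print("wrist",u,A[-1].round(4))
_,cs=pickle.load(open("scene0.pkl","rb"));_,ct=pickle.load(open("top0.pkl","rb"))
gs=cv2.cvtColor(cs["color"],cv2.COLOR_BGR2GRAY);gt=cv2.cvtColor(ct["color"],cv2.COLOR_BGR2GRAY)
for (a,b,w) in [((272/7+180,349/7+205),(171/4+255,123/4+120),A[0]),((350/7+180,166/7+205),(167/4+255,258/4+120),A[1])]:
    us=blob(gs,*a,6,90);ut=blob(gt,*b,6,70)
    print("scene",us,atz(ray(cs,us[:2]),.025).round(4),"top",ut,atz(ray(ct,ut[:2]),.025).round(4))
    i=0 if w is A[0] else 1
    uw=blob(g,*o(*[(269,184),(490,183)][i]),12,75)
    print("tri",tri(ray(cs,us[:2]),ray(ct,ut[:2]),W(uw[:2])))
s2=dict(s);s2["ee_rot"]=np.eye(3);s2["tcp_pos"]=np.zeros(3)
for q in [(140,487),(248,487),(105,515),(535,487),(645,487),(493,515)]: print("key",q,(1000*atz(wray(c,s2,o(*q)),-.0114)).round(1))
```

```text
wrist (np.float64(206.97119341563786), np.float64(73.18106995884774), np.int64(243)) [ 0.6722 -0.003   0.025 ]
wrist (np.float64(295.46835443037975), np.float64(72.74683544303798), np.int64(237)) [ 0.5626 -0.0011  0.025 ]
scene (np.float64(218.5), np.float64(254.5), np.int64(30)) [ 0.6713 -0.0019  0.025 ] top (np.float64(297.2432432432432), np.float64(150.24324324324326), np.int64(37)) [ 0.6712 -0.0035  0.025 ]
tri (array([ 0.67153742, -0.00277807,  0.02514281]), [1.0, 0.8, 0.7])
scene (np.float64(229.56), np.float64(228.08), np.int64(25)) [ 5.608e-01 -2.000e-04  2.500e-02] top (np.float64(296.075), np.float64(183.8), np.int64(40)) [ 0.5613 -0.0008  0.025 ]
tri (array([ 0.56174522, -0.00058258,  0.02558852]), [0.8, 0.5, 1.1])
key (140, 487) [-69.  -17.1 -11.4]
key (248, 487) [-38.2 -17.1 -11.4]
key (105, 515) [-80.6  -8.8 -11.4]
key (535, 487) [ 38.8 -17.2 -11.4]
key (645, 487) [ 70.2 -17.1 -11.4]
key (493, 515) [ 27.7  -9.3 -11.4]
```

Studs: far (0.6716, −0.0026), near (0.5619, −0.0007), tops about 0.025–0.027. The views agree within 1 mm. I'll hover over them and check through the keyholes.

Call:
{"fn": "move_arm", "kwargs": {"series": [[[-0.1, -1.5, 0, 0, 0, 0, -1], [-0.2, -3, 0.5, 0, 0, 0, -1], [-0.2, -3.5, 1.5, 0, 0, 0, -1], [-0.1, -2.5, 3, 0, 0, 0, -1], [0, -1.5, 4, 0, 0, 0, -1], [0, 0, 3.5, 0, 0, 0, -1], [0, 0, 2.5, 0, 0, 0, -1], [0, 0, 1.2, 0, 0, 0, -1], [0, 0, 0, 0, 0, 0, -1], [0, 0, 0, 0, 0, 0, -1]]]}}

```text
time_s: 26.4
tcp_pos: [0.6192, -0.0009, 0.0361]
ee_rot: [[-1.0, 0.018, 0.003], [0.018, 1.0, 0.0], [-0.003, 0.0, -1.0]]
wrist_force: [0.2, -0.5, -4.3]
gripper_width: 0.134
```

```bash
python3 w.py w14
python3 - <<'E'
from h import *
_,c=pickle.load(open("w14.pkl","rb")); crop(c["color"],100,110,420,240,2.5,"pics/w14c.png")
E
```

```text
26.4 [ 0.6192 -0.0009  0.0361] [ 0.2 -0.5 -4.3] 0.13434505492353832
```

View pics/w14c.png

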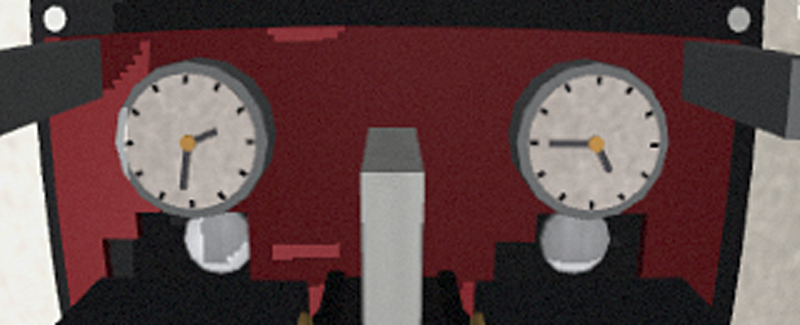

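Run:
```python
from h import *
s,c=pickle.load(open("w14.pkl","rb"))
o=lambda x,y:((x+.5)/2.5-.5+100,(y+.5)/2.5-.5+110)
s2=dict(s);s2["ee_rot"]=np.eye(3);s2["tcp_pos"]=np.zeros(3)
z=s["tcp_pos"][2]-.025
for q in [(218,238),(575,240)]: print((1000*atz(wray(c,s2,o(*q)),z)).round(1))
```

```text
[-52.6  -2.4  11.1]
[56.5 -1.8 11.1]
```

The studs lie within the openings (offset +1.5, −1.2 mm in the tool frame). I'll correct that and lower over the heads.

Call:
{"fn": "move_arm", "kwargs": {"series": [[[0.15, -0.1, 0.3, 0, 0, 0, -1], [0, 0, 0.6, 0, 0, 0, -1], [0, 0, 0.6, 0, 0, 0, -1], [0, 0, 0.4, 0, 0, 0, -1], [0, 0, 0, 0, 0, 0, -1], [0, 0, 0, 0, 0, 0, -1]]]}}

```text
time_s: 27.2
tcp_pos: [0.6167, -0.0022, 0.0156]
ee_rot: [[-1.0, 0.019, 0.0], [0.019, 1.0, -0.0], [-0.0, -0.0, -1.0]]
wrist_force: [0.6, 0.0, -3.9]
gripper_width: 0.135
```

```bash
python3 w.py w15
python3 - <<'E'
from h import *
_,c=pickle.load(open("w15.pkl","rb")); crop(c["color"],100,110,420,240,2.5,"pics/w15c.png")
E
```

```text
27.2 [ 0.6167 -0.0022  0.0156] [ 0.6  0.  -3.9] 0.134901764698846
```

View pics/w15c.png

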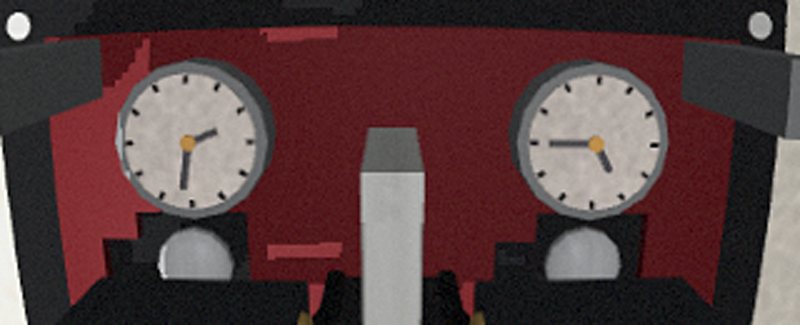

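The heads are at (196,262) and (584,262) inside both openings with no contact force. I'll lower onto the plate.

Call:
{"fn": "move_arm", "kwargs": {"series": [[[0, 0, 0.3, 0, 0, 0, -1], [0, 0, 0.3, 0, 0, 0, -1], [0, 0, 0.2, 0, 0, 0, -1], [0, 0, 0, 0, 0, 0, -1], [0, 0, 0, 0, 0, 0, -1]]]}}

```text
time_s: 27.88
tcp_pos: [0.6165, -0.0022, 0.0076]
ee_rot: [[-1.0, 0.019, 0.0], [0.019, 1.0, -0.0], [-0.0, -0.0, -1.0]]
wrist_force: [-1.9, -0.4, -4.5]
gripper_width: 0.138
```

Call:
{"fn": "move_arm", "kwargs": {"series": [[[0, 0, 0.1, 0, 0, 0, -1], [0.2, 0, 0, 0, 0, 0, -1], [0.4, 0, 0, 0, 0, 0, -1], [0.4, 0, 0, 0, 0, 0, -1], [0.4, 0, 0, 0, 0, 0, -1], [0.3, 0, 0, 0, 0, 0, -1], [0, 0, 0, 0, 0, 0, -1]]]}}

```text
time_s: 28.75
tcp_pos: [0.5992, -0.0018, 0.0066]
ee_rot: [[-1.0, 0.019, -0.0], [0.019, 1.0, 0.0], [0.0, 0.0, -1.0]]
wrist_force: [-1.5, 0.2, -4.3]
gripper_width: 0.136
```

Call:
{"fn": "move_arm", "kwargs": {"series": [[[0.2, 0, 0, 0, 0, 0, -1], [0.1, 0, 0, 0, 0, 0, -1], [0, 0, 0, 0, 0, 0, -1], [0, 0, 0, 0, 0, 0, -1]]]}}

```text
time_s: 29.25
tcp_pos: [0.5966, -0.0018, 0.0066]
ee_rot: [[-1.0, 0.019, 0.0], [0.019, 1.0, 0.0], [-0.0, 0.0, -1.0]]
wrist_force: [0.6, -0.8, -5.0]
gripper_width: 0.132
```

```bash
python3 w.py w16
python3 - <<'E'
from h import *
_,c=pickle.load(open("w16.pkl","rb")); crop(c["color"],100,110,420,240,2.5,"pics/w16c.png")
E
```

```text
29.25 [ 0.5966 -0.0018  0.0066] [ 0.6 -0.8 -5. ] 0.1323067054154312
```

View pics/w16c.png

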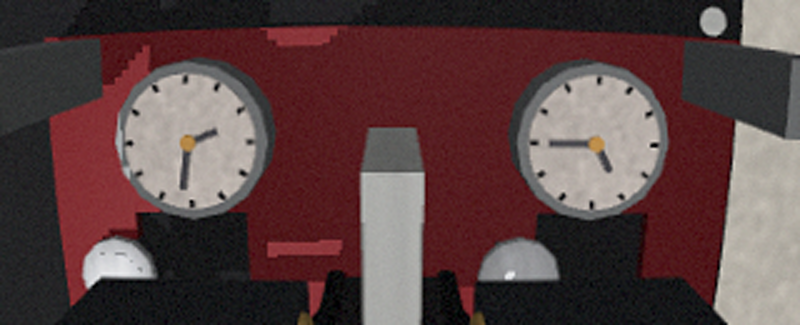

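Both heads now sit over the slots (118,262) and (520,262), with no snag. A last bit of travel, then down onto the plate.

Call:
{"fn": "move_arm", "kwargs": {"series": [[[0.1, 0, 0, 0, 0, 0, -1], [0.05, 0, 0, 0, 0, 0, -1], [0, 0, 0, 0, 0, 0, -1], [0, 0, 0.1, 0, 0, 0, -1], [0, 0, 0, 0, 0, 0, -1], [0, 0, 0, 0, 0, 0, -1]]]}}

```text
time_s: 30.05
tcp_pos: [0.5951, -0.0018, 0.0056]
ee_rot: [[-1.0, 0.019, 0.0], [0.019, 1.0, -0.0], [-0.0, 0.0, -1.0]]
wrist_force: [0.6, 0.2, -3.1]
gripper_width: 0.137
```

Call:
{"fn": "move_arm", "kwargs": {"series": [[[0.05, 0, 0.05, 0, 0, 0, -1], [0, 0, 0.1, 0, 0, 0, -1], [0, 0, 0, 0, 0, 0, -1], [0, 0, 0, 0, 0, 0, -1]]]}}

```text
time_s: 30.55
tcp_pos: [0.5951, -0.0017, 0.0055]
ee_rot: [[-1.0, 0.018, 0.002], [0.018, 1.0, -0.0], [-0.002, -0.0, -1.0]]
wrist_force: [-1.7, 0.7, 6.2]
gripper_width: 0.133
```

The tray is resting on the plate (+6 N) with the travel done. Releasing and lifting away.

Call:
{"fn": "move_arm", "kwargs": {"series": [[[0, 0, 0, 0, 0, 0, 1], [0, 0, 0, 0, 0, 0, 1], [0, 0, 0, 0, 0, 0, 1], [0, 0, 0, 0, 0, 0, 1], [0, 0, 0, 0, 0, 0, 1], [0, 0, 0, 0, 0, 0, 1], [0, 0, 0, 0, 0, 0, 1], [0, 0, -2, 0, 0, 0, 1], [0, 0, -4, 0, 0, 0, 1], [0, 0, -5, 0, 0, 0, 1], [0, 0, -5, 0, 0, 0, 1], [0, 0, -4, 0, 0, 0, 1]]]}}

```text
time_s: 32.05
tcp_pos: [0.5947, -0.0017, 0.2066]
ee_rot: [[-1.0, 0.019, 0.002], [0.019, 1.0, 0.0], [-0.002, 0.0, -1.0]]
wrist_force: [0.2, -0.1, 1.1]
gripper_width: 1.0
```

```bash
python3 w.py w17
python3 - <<'E'
from station import r
from h import *
_,c=pickle.load(open("w17.pkl","rb")); crop(c["color"],130,90,370,230,3.3,"pics/w17c.png")
c=r.capture("scene"); crop(c["color"],170,60,400,290,2.5,"pics/s17.png")
E
```

```text
32.05 [ 0.5947 -0.0017  0.2066] [ 0.2 -0.1  1.1] 0.9999165765508369
```

View pics/w17c.png

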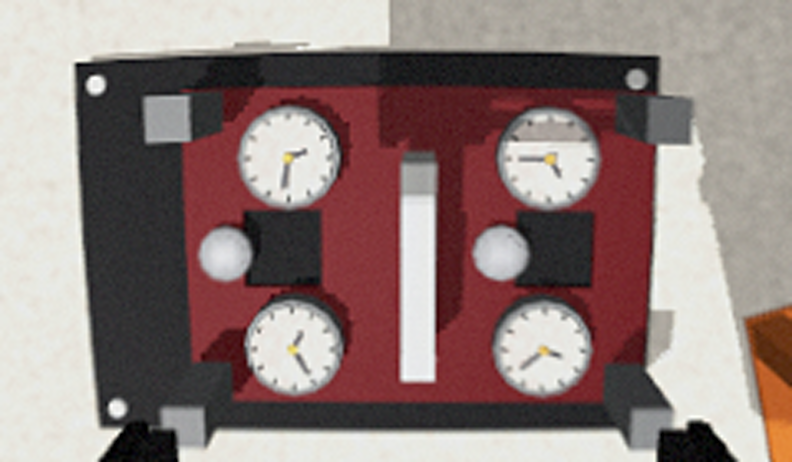

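View pics/s17.png

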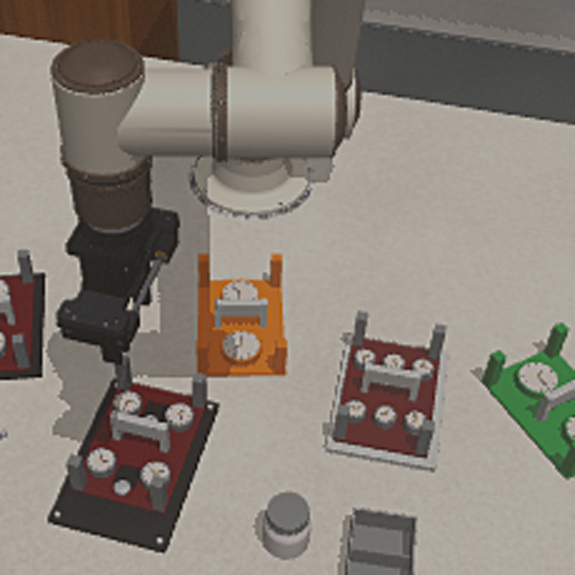

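Run:
```python
from h import *
s,c=pickle.load(open("w17.pkl","rb"))
W=lambda x,y:wray(c,s,((x+.5)/3.3-.5+130,(y+.5)/3.3-.5+90))
for n,h,l,rr in [("far",(225,254),(246,272),(321,248)),("near",(501,254),(517,272),(592,248))]:
    H=atz(W(*h),.0255);L=atz(W(*l),.017);Q=atz(W(*rr),.017)
    print(n,H.round(4),"opening far edge",L.round(4),"near",Q.round(4),"stud ahead of opening centre mm",(H[0]-(L[0]+Q[0])/2)*1000)
```

```text
far [ 0.6722 -0.0034  0.0255] opening far edge [0.6656 0.006  0.017 ] near [ 0.6341 -0.0032  0.017 ] stud ahead of opening centre mm 22.31372029978118
near [ 0.5619 -0.001   0.0255] opening far edge [0.5547 0.0081 0.017 ] near [ 0.5239 -0.0015  0.017 ] stud ahead of opening centre mm 22.64481247389616
```

Home: the studs are 22.3 and 22.6 mm beyond the opening centres (22 wanted). Next I fetch the top tray from the mat.

Call:
{"fn": "move_arm", "kwargs": {"series": [[[1.2, -2.5, 0, 0, 0, 0, 1], [2.5, -5, 0, 0, 0, 0, 1], [2.6, -5.3, 0, 0, 0, 0, 1], [2.6, -5.3, 0, 0, 0, 0, 1], [2.6, -5.3, 0, 0, 0, 0, 1], [2.2, -4.4, 0, 0, 0, 0, 1], [1, -2, 0, 0, 0, -7.2, 1], [0, 0, 2, 0, 0, -7.2, 1], [0, 0, 4, 0, 0, -7.2, 1], [0, 0, 4, 0, 0, 0, 1], [0, 0, 2, 0, 0, 0, 1], [0, 0, 0, 0, 0, 0, 1]]]}}

```text
time_s: 33.65
tcp_pos: [0.4389, -0.2967, 0.0815]
ee_rot: [[-0.937, -0.35, -0.006], [-0.35, 0.937, 0.002], [0.005, 0.004, -1.0]]
wrist_force: [0.4, -0.0, 0.7]
gripper_width: 1.001
```

```bash
python3 w.py w18
```

```text
33.65 [ 0.4389 -0.2967  0.0815] [ 0.4 -0.   0.7] 1.0005844064996483
```

View pics/w18.png

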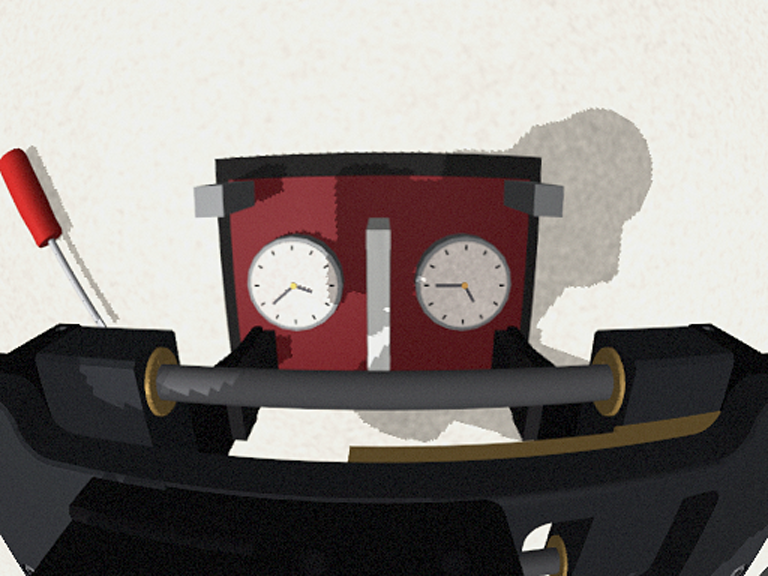

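The handle is at x≈379, 6 px left of centre (−3 mm in tool x). I'll correct that, go down and close.

Call:
{"fn": "move_arm", "kwargs": {"series": [[[-0.2, -0.1, 1.5, 0, 0, 0, 1], [0, 0, 2, 0, 0, 0, 1], [0, 0, 2, 0, 0, 0, 1], [0, 0, 1.5, 0, 0, 0, 1], [0, 0, 0.9, 0, 0, 0, 1], [0, 0, 0.3, 0, 0, 0, 1], [0, 0, 0, 0, 0, 0, 1], [0, 0, 0, 0, 0, 0, 1]]]}}

```text
time_s: 34.7
tcp_pos: [0.4446, -0.2974, 0.0026]
ee_rot: [[-0.936, -0.351, 0.001], [-0.351, 0.936, -0.0], [-0.001, -0.001, -1.0]]
wrist_force: [0.5, 0.3, -0.0]
gripper_width: 0.999
```

Call:
{"fn": "move_arm", "kwargs": {"series": [[[0.2, 0.1, 0.3, 0, 0, 0, 1], [0, 0, 0.15, 0, 0, 0, 1], [0, 0, 0, 0, 0, 0, 1], [0, 0, 0, 0, 0, 0, 1]]]}}

```text
time_s: 35.2
tcp_pos: [0.442, -0.297, -0.0024]
ee_rot: [[-0.936, -0.351, 0.0], [-0.351, 0.936, -0.0], [-0.0, -0.0, -1.0]]
wrist_force: [0.1, -0.2, -0.4]
gripper_width: 1.0
```

Call:
{"fn": "move_arm", "kwargs": {"series": [[[0, 0, 0, 0, 0, 0, -1], [0, 0, 0, 0, 0, 0, -1], [0, 0, 0, 0, 0, 0, -1], [0, 0, 0, 0, 0, 0, -1], [0, 0, 0, 0, 0, 0, -1], [0, 0, 0, 0, 0, 0, -1], [0, 0, 0, 0, 0, 0, -1], [0, 0, 0, 0, 0, 0, -1], [0, 0, 0, 0, 0, 0, -1], [0, 0, 0, 0, 0, 0, -1], [0, 0, 0, 0, 0, 0, -1]]]}}

```text
time_s: 36.58
tcp_pos: [0.442, -0.297, -0.0025]
ee_rot: [[-0.937, -0.351, 0.0], [-0.351, 0.937, -0.0], [-0.0, -0.0, -1.0]]
wrist_force: [-0.1, -0.3, -0.6]
gripper_width: 0.136
```

Call:
{"fn": "move_arm", "kwargs": {"series": [[[0, 0, -0.4, 0, 0, 0, -1], [0, 0, -0.8, 0, 0, 0, -1], [0, 0, -1.8, 0, 0, 0, -1], [0, 0, -3, 0, 0, 0, -1], [0, 0, -4, 0, 0, 0, -1], [0, 0, -4, 0, 0, 0, -1], [0, 0, -2.5, 0, 0, 3, -1], [0, 0, -0.8, 0, 0, 6, -1], [0, 0, 0, 0, 0, 6, -1], [0, 0, 0, 0, 0, 3.9, -1], [0, 0, 0, 0, 0, 0, -1], [0, 0, 0, 0, 0, 0, -1]]]}}

```text
time_s: 38.08
tcp_pos: [0.4416, -0.2968, 0.1705]
ee_rot: [[-1.0, -0.029, -0.0], [-0.029, 1.0, 0.0], [0.0, 0.0, -1.0]]
wrist_force: [-0.1, 0.6, -4.2]
gripper_width: 0.135
```

```bash
python3 w.py w19
python3 - <<'E'
from station import r
from h import *
s=r.sense()
for n in ("scene","top"):
    c=r.capture(n); pickle.dump((s,c),open(n+"19.pkl","wb"))
    if n=="top": crop(c["color"],160,185,235,265,7,"pics/t19.png")
    else: crop(c["color"],295,165,360,250,7,"pics/s19.png")
E
```

```text
38.075 [ 0.4416 -0.2968  0.1705] [-0.1  0.6 -4.2] 0.13478325358446247
```

View pics/t19.png

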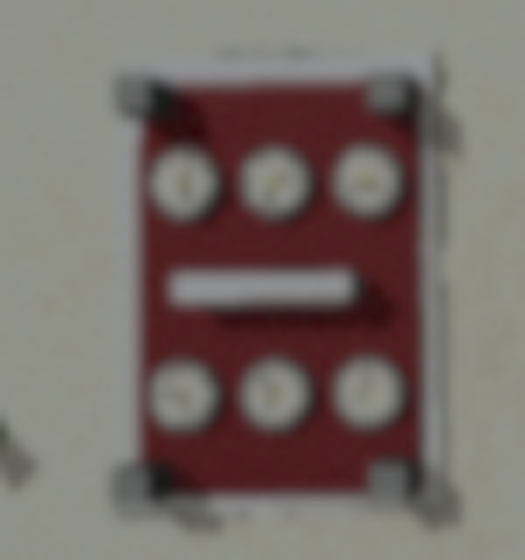

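View pics/s19.png

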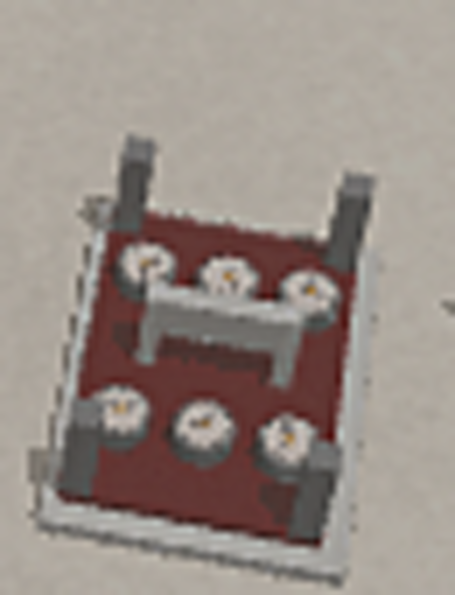

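View pics/w19.png

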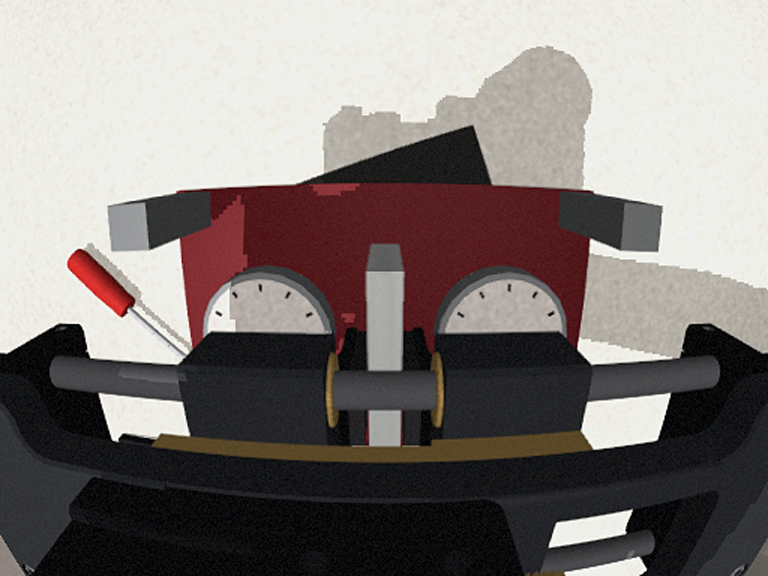

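Run:
```python
from h import *
_,ct=pickle.load(open("top19.pkl","rb"));_,cs=pickle.load(open("scene19.pkl","rb"))
T=[atz(ray(ct,(x/7+160-.43,y/7+185-.43)),.073) for x,y in [(139,94),(389,94),(389,480),(135,482)]]
S=[atz(ray(cs,(x/7+295-.43,y/7+165-.43)),.073) for x,y in [(321,455),(88,413),(139,148),(356,185)]]
for n,P in (("top",T),("scene",S)):
    P=np.array(P);d=(P[0]+P[1]-P[2]-P[3])/2;e=(P[0]+P[3]-P[1]-P[2])/2
    print(n,P.round(4).tolist(),P.mean(0).round(4),np.degrees(np.arctan2(d[1],d[0])).round(2),np.degrees(np.arctan2(-e[0],e[1])).round(2))
# same estimator for the top tray on stack earlier (grasp truth .4234,.308)
_,c0=pickle.load(open("top0.pkl","rb"))
P=np.array([atz(ray(c0,(x/4+160-.4,y/4+115-.4)),.199) for x,y in [(42,317),(203,317),(200,565),(40,565)]]);print(P.mean(0).round(4))
h=[atz(ray(ct,(x/7+160-.43,y/7+185-.43)),.067).round(4) for x,y in [(168,288),(354,286)]];print(h)
```

```text
top [[0.5044, 0.3627, 0.073], [0.5066, 0.2526, 0.073], [0.3386, 0.2474, 0.073], [0.3355, 0.3576, 0.073]] [0.4213 0.3051 0.073 ] 1.76 1.35
scene [[0.5035, 0.3664, 0.073], [0.508, 0.2564, 0.073], [0.3347, 0.2496, 0.073], [0.3308, 0.3605, 0.073]] [0.4193 0.3082 0.073 ] 2.11 2.2
[0.4226 0.3036 0.199 ]
[array([0.4197, 0.3478, 0.067 ]), array([0.4221, 0.2661, 0.067 ])]
```

The bottom tray is still at about (0.421, 0.307) with yaw about 1.7°. I'll carry the top tray back over it.

Call:
{"fn": "move_arm", "kwargs": {"series": [[[0, 2, 0, 0, 0, 0, -1], [0, 4, 0, 0, 0, 0, -1], [0, 5.5, 0, 0, 0, 0, -1], [0, 5.5, 0, 0, 0, 0, -1], [0, 5.5, 0, 0, 0, 0, -1], [0, 5.5, 0, 0, 0, 0, -1], [0, 5.5, 0, 0, 0, 0, -1], [0, 5.5, 0, 0, 0, 0, -1], [0, 5.5, 0, 0, 0, 0, -1], [0, 5.5, 0, 0, 0, 0, -1], [0.2, 5.4, 0, 0, 0, 0, -1], [0, 3.5, 0, 0, 0, 0, -1]]]}}

```text
time_s: 39.72
tcp_pos: [0.4229, 0.2942, 0.1706]
ee_rot: [[-1.0, -0.031, 0.0], [-0.031, 1.0, 0.0], [-0.0, 0.0, -1.0]]
wrist_force: [0.6, -1.2, -3.3]
gripper_width: 0.135
```

Call:
{"fn": "move_arm", "kwargs": {"series": [[[0, 1.5, 0, 0, 0, 0, -1], [0, 0, 1, 0, 0, 0, -1], [0, 0, 2.5, 0, 0, 0, -1], [0, 0, 2.5, 0, 0, 0, -1], [0, 0, 1, 0, 0, 0, -1], [0, 0, 0, 0, 0, 0, -1], [0, 0, 0, 0, 0, 0, -1]]]}}

```text
time_s: 40.6
tcp_pos: [0.4235, 0.307, 0.1016]
ee_rot: [[-1.0, -0.028, 0.001], [-0.028, 1.0, 0.001], [-0.002, 0.001, -1.0]]
wrist_force: [0.4, 0.5, -3.3]
gripper_width: 0.138
```

```bash
python3 w.py w20
python3 - <<'E'
from station import r
from h import *
c=r.capture("scene"); crop(c["color"],270,100,390,250,4,"pics/s20.png")
E
```

```text
40.6 [0.4235 0.307  0.1016] [ 0.4  0.5 -3.3] 0.1376004330682932
```

View pics/w20.png

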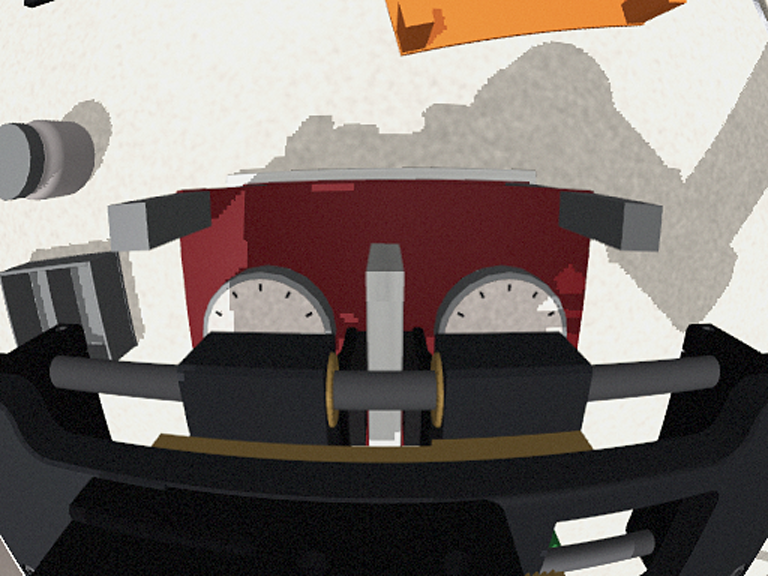

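View pics/s20.png

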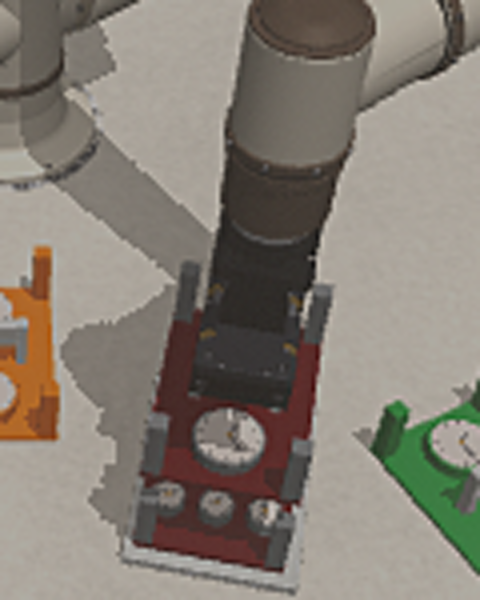

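Aligned over the bottom tray. Lowering slowly onto the posts.

Call:
{"fn": "move_arm", "kwargs": {"series": [[[0.1, 0, 0.6, 0, 0, 0, -1], [0, 0, 1.0, 0, 0, 0, -1], [0, 0, 0.8, 0, 0, 0, -1], [0, 0, 0.4, 0, 0, 0, -1], [0, 0, 0.2, 0, 0, 0, -1], [0, 0, 0.2, 0, 0, 0, -1], [0, 0, 0, 0, 0, 0, -1], [0, 0, 0, 0, 0, 0, -1]]]}}

```text
time_s: 41.7
tcp_pos: [0.4219, 0.3068, 0.0688]
ee_rot: [[-1.0, -0.028, 0.0], [-0.028, 1.0, 0.0], [-0.0, 0.0, -1.0]]
wrist_force: [0.1, 0.9, -3.5]
gripper_width: 0.14
```

Call:
{"fn": "move_arm", "kwargs": {"series": [[[0, 0, 0.15, 0, 0, 0, -1], [0, 0, 0.1, 0, 0, 0, -1], [0, 0, 0, 0, 0, 0, -1]]]}}

```text
time_s: 42.08
tcp_pos: [0.4218, 0.3067, 0.0665]
ee_rot: [[-1.0, -0.029, 0.0], [-0.029, 1.0, 0.0], [-0.0, 0.0, -1.0]]
wrist_force: [-1.4, -1.1, -0.3]
gripper_width: 0.134
```

Call:
{"fn": "move_arm", "kwargs": {"series": [[[0, 0, 0.05, 0, 0, 0, -1], [0, 0, 0, 0, 0, 0, -1], [0, 0, 0, 0, 0, 0, -1]]]}}

```text
time_s: 42.45
tcp_pos: [0.4218, 0.3068, 0.0665]
ee_rot: [[-1.0, -0.029, 0.0], [-0.029, 1.0, 0.0], [-0.0, 0.0, -1.0]]
wrist_force: [-4.1, -1.4, 4.0]
gripper_width: 0.134
```

It rests on the posts (+4 N, z stopped at 0.0665 as predicted). Releasing and lifting away.

Call:
{"fn": "move_arm", "kwargs": {"series": [[[0, 0, 0, 0, 0, 0, 1], [0, 0, 0, 0, 0, 0, 1], [0, 0, 0, 0, 0, 0, 1], [0, 0, 0, 0, 0, 0, 1], [0, 0, 0, 0, 0, 0, 1], [0, 0, 0, 0, 0, 0, 1], [0, 0, 0, 0, 0, 0, 1], [0, 0, -1.5, 0, 0, 0, 1], [0, 0, -3, 0, 0, 0, 1], [0, 0, -4, 0, 0, 0, 1], [0, 0, -4, 0, 0, 0, 1], [0, 0, -4, 0, 0, 0, 1]]]}}

```text
time_s: 43.95
tcp_pos: [0.4218, 0.3066, 0.2332]
ee_rot: [[-1.0, -0.029, 0.001], [-0.029, 1.0, 0.001], [-0.001, 0.001, -1.0]]
wrist_force: [-0.5, 1.1, -0.2]
gripper_width: 1.004
```

```bash
python3 w.py w21
```

```text
43.95 [0.4218 0.3066 0.2332] [-0.5  1.1 -0.2] 1.0036769362672273
```

View pics/w21.png

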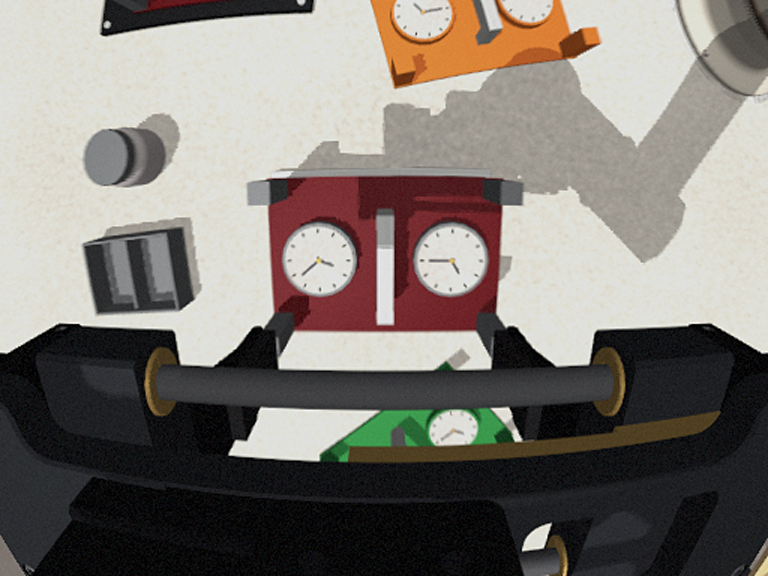

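Call:
{"fn": "move_arm", "kwargs": {"series": [[[0, -3, -1, 0, 0, 0, 1], [0, -5, 0, 0, 0, 0, 1], [0, -5.5, 0, 0, 0, 0, 1], [0, -5.5, 0, 0, 0, 0, 1], [0, -5.5, 0, 0, 0, 0, 1], [0, -5.5, 0, 0, 0, 0, 1], [0, -5.5, 0, 0, 0, 0, 1], [0, -5, 0, 0, 0, 0, 1], [0, -4, 0, 0, 0, 0, 1], [0, -2, 0, 0, 0, 0, 1], [0, 0, 0, 0, 0, 0, 1], [0, 0, 0, 0, 0, 0, 1]]]}}

```text
time_s: 45.5
tcp_pos: [0.4349, -0.1578, 0.241]
ee_rot: [[-1.0, -0.029, 0.001], [-0.029, 1.0, 0.0], [-0.001, 0.0, -1.0]]
wrist_force: [-0.4, 1.0, -0.4]
gripper_width: 1.004
```

Run:
```python
from station import r
from h import *
s=r.sense();print(s["time_s"],s["tcp_pos"],s["wrist_force"])
for n in ("scene","top"):
    c=r.capture(n); pickle.dump((s,c),open(n+"21.pkl","wb"));cv2.imwrite(f"pics/{n}21.png",c["color"])
    if n=="top": crop(c["color"],160,185,235,265,7,"pics/t21.png")
    else: crop(c["color"],295,145,365,250,5.5,"pics/s21.png")
```

```text
45.5 [ 0.4349286  -0.15778012  0.24100902] [-0.36187127  1.03893429 -0.44915978]
```

View pics/scene21.png

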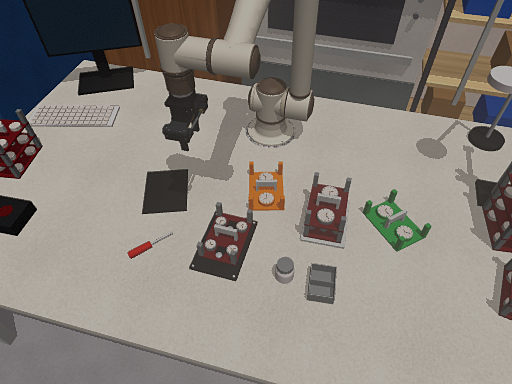

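View pics/t21.png

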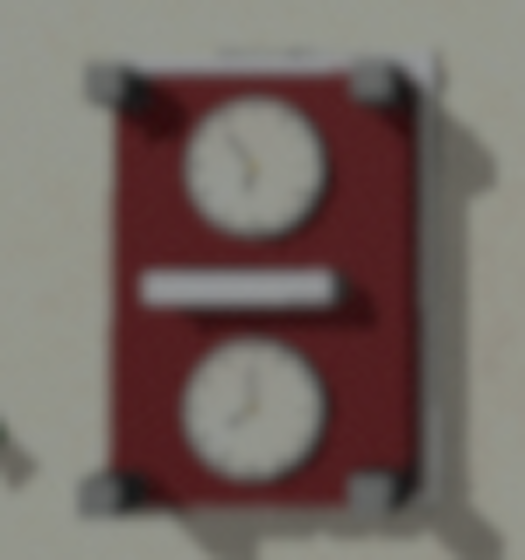

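View pics/s21.png

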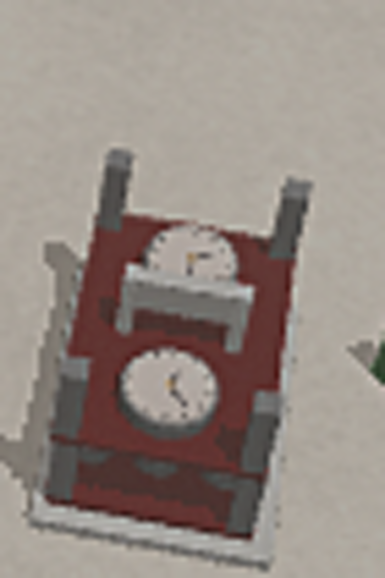

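Run:
```python
from h import *
_,ct=pickle.load(open("top21.pkl","rb"));_,cs=pickle.load(open("scene21.pkl","rb"))
T=np.array([atz(ray(ct,(x/7+160-.43,y/7+185-.43)),.136) for x,y in [(107,83),(373,83),(371,492),(103,494)]])
S=np.array([atz(ray(cs,(x/5.5+295-.4,y/5.5+145-.4)),.136) for x,y in [(264,402),(75,368),(119,156),(296,187)]])
for P in (T,S):
    d=P[0]+P[1]-P[2]-P[3];print(P.mean(0).round(4),np.degrees(np.arctan2(d[1],d[0])).round(2))
```

```text
[0.4207 0.3046 0.136 ] 1.69
[0.418  0.3066 0.136 ] 1.4
```

Top tray against bottom tray: offset about 1–2 mm in both views, square within 1°. Handing in.

```bash
python3 -c "
from station import r
print(r.finish_job()); print(r.sense()['time_s'])"
```

```text
the job is handed in; nothing more can be done
None
the job is handed in; nothing more can be done
```

The job is done and handed in at about 46 s of the 72 s allowed. I set the top tray aside on the mat, slid the keyhole tray home on the test plate, and put the top tray back on the bottom tray. The system reports no verdict, so the results below are my own measurements.

**Last checks**
- **Keyhole tray:** the studs are 22.3 and 22.6 mm beyond the opening centres (22 wanted), by one wrist view. The tray touched down at the height expected for lying flat on the plate.
- **Top tray:** it is within about 1–2 mm of the bottom tray in both fixed views and square within 1°. It sits at the expected height on the posts.
- **Other things:** the jar, bin and screwdriver look where they were in the last pictures. The arm is clear of everything.

**What disagreed**
- **Finger length:** the fingers end about 35 mm short of the reported TCP. My first close shut just above the handle without touching anything. I measured the offset in the scene and wrist views and used it for every grasp after that; the touchdown heights agreed with it.
- **Camera agreement:** the cameras differed from each other by up to about 3 mm.

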